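# Refit the swivel clip and hold the hidden bolt head

## Robot

A 6-joint arm with a two-finger parallel gripper is mounted at the origin on the work surface. World frame = base frame: x ahead of the robot, y to its left, z up, the work surface at z = 0. Lengths are in m, angles in degrees, forces in N, time in s.
With the tool pointing down it reaches from about 0.25 to 0.775 m from the base axis. Payload 8.9 kg.
Tool frame: the origin (TCP) lies midway between the tips of the shut fingers; the grasp point (between the pads) lies 19 mm behind it (r.hold_point_z is the distance from the TCP to the grasp point, in m); z points along the fingers, y is the direction in which the jaws open and shut (so a half turn about z gives the same grasp; the last joint's range is limited). The gripper opens to 85 mm and grips with 20 to 120 N. Pads are 22 mm wide; open, the fingers measure 114 mm over their backs; the gripper's body (76 mm by 85 mm) begins 54 mm behind the grasp point. The pads swing forward as they close: fully open they stand 13 mm farther back than shut.
Start: joints at [58.31, 16.656, -8.789, 64.555, 0, 82.019], TCP at [0.211, 0.481, 0.231] pointing down, gripper open.
Joint ranges: [-144.48, 144.48], [-52.06, 99.96], [-74.48, 78.29], [-112.23, 115.85], [-86.99, 84.42], [-180, 180]. Speed limits (degrees/s): [127.2, 127.2, 159.86, 180, 180, 180].

## Interface

Orientations are given as [roll, pitch, yaw] about the fixed x, y, z axes, in that order (R = Rz(yaw) Ry(pitch) Rx(roll)).
In Python, from workcell import r gives the robot as it stands.
- The arm moves only by the tool drive_tool, never from a script. Its argument "commands" is a list of rows, each an object of numbers: "x", "y", "z": the shift along the tool's x, y, z in units of 30 mm (1.0 is 30 mm); "wx", "wy", "wz": the turn, a rotation vector about the tool's x, y, z in rad; "hand": the opening, from -1 (shut) to 1 (fully open), so that 0 is half open. A call has 1 to 10 rows; each row shifts and turns the commanded pose from where the row before left it, along the tool's axes as they then stand; what a row does not reach is not made up. A row lasts 1/12 s, in which the tool goes at most 41.7 mm and 7.16 degrees, less where a joint would pass 70% of its speed; a pose out of reach is approached as far as the arm can. A call is refused whole if a number of a shift passes 1 or a number of a turn 0.125, either way. A call with a gripper value outside its range is refused whole. The fingers move at their own pace and stop on an object; "squeeze" is the grip in N (left out, the last holds). Time passes only in rows, so rows that do not move let the fingers close. It gives the time, the measured TCP pose, the force and the opening at its end, in the units of the state.
- r.get_obs(): the state, without advancing time (a new reading comes with each control period).
- r.grab_frame(name): name is "side" or "top" or "wrist"; returns a dict with "color" (480x640x3 uint8, blue, green, red), "fx", "fy", "cx", "cy" (pixels), "R" (3x3) and "t" (3): a world point X has camera coordinates R X + t. Camera axes: x right, y down, z forward; pixel columns grow to the right and rows downward; lengths in m; the calibration is good to about 2 mm. A picture is of the moment at which its call begins. There is no depth.
- r.job_done(): hands the job in, once; it reports no verdict.
The state is a dict: "time": time; "joints": joint angles; "qvel": joint speeds; "effort": joint torques, N m; "eef_pos": TCP position; "ee_rot": TCP orientation; "ft_force": force on the tool from outside, world axes, zero at the start; "moment": the same for the moment, N m; "gripper_width": finger opening in m.
Only numpy, scipy, OpenCV 4.12 (cv2) and the standard library are available. Lean on these libraries where they do the work, as an engineer would, in place of code of your own. Each camera call takes 0.05 s, during which the arm holds its last target.

## Task

Refit the flashlight clip on the letter rack: slide the flat spacer ring down the upright pin of the rack's bracket first, then the spring clip's round collar on top of it, both fully home, with the clip's jaws pointing away from the boards, and let go of them. Then reach down into the letter slot behind the front board, take the hidden bolt head firmly between the fingers by its flats so that the bolt cannot turn while I tighten the nut in front, and finish like that, still holding it. Do not let the bolt spin round, and leave the other things on the console where they are.

Things in the scene. Friction and masses are not known exactly. Their poses are not given: they have to be found in the camera images.
- rack: Brown wooden letter rack, fixed. z up, y along its boards, its front looks to -x; origin on the console under the bolt axis, at the slot face of the front board. Base 16 high, x -98 to 62, y -95 to 95. Front board x -12 to 0, top z 100; back board x 44 to 56, top z 106; both y -85 to 85. Between them the letter slot, 44 wide, open above and at the ends.
- pin_foot (a point): Foot of the upright steel pin, on its axis, level with the top of the bracket shelf that carries it (shelf 34 wide, top z 54, x -88 to -12 of the rack); axes as the rack's. Pin 10 in diameter, 38 high, the top 6 tapered to 5; axis at x -64 of the rack. Nut and bolt end stand out from the front board to x -34 of the rack, z 65 to 85.
- bolt_head (a point): Centre of the hidden steel hex bolt head in the letter slot, mid-length of the boards, 26 below the front board's top (z 74). Its x axis is the bolt's axis, the rack's x. 18 across flats, 10 thick, 12 to 22 from the slot face of the front board, on a 10 shank (washer 26 across, 2 thick, at the board). With joint bolt at 0 two flats are upright and face along the rack's y.
- bolt (a joint): Turn of the bolt (and the nut, which turns with it) about the rack's x axis, in rad: 0 with two flats upright, starts between -0.2 and 0.2, turns very easily (0.01 N m). Gripped by two flats it settles square between the fingers.
- spacer_center (a point): Centre (half-way up) of the plain aluminium spacer ring, lying flat: outer diameter 38, bore 15, 10 thick, 30 g. Home on the pin, its centre is 5 above pin_foot.
- spacer: The same ring; origin at the centre of its underside.
- clip_center (a point): Centre (half-way up, on the bore's axis) of the round steel collar of the spring clip, lying flat as it will be fitted: collar outer diameter 30, bore 15, 20 high. Its x axis points to the C-shaped spring jaws, which hang on a 7 wide web, stand 3 to 19 mm above the underside and reach 30 to 61 from the collar's axis, 40 wide at most. About 90 g in all. Home on top of the spacer, its centre is 20 above pin_foot.
- clip_jaws (a point): Middle of the C-shaped jaws of the clip, 46 from the collar's axis along its x.
- clip: The same clip; origin at the centre of the collar's underside.
- stopper_center (a point): Bystander: green glass bottle stopper, standing, 42 in diameter, 66 high; its centre half-way up.
- bowl: Bystander: white ceramic key bowl, 144 in diameter, 50 high, with a steel key ring in it; origin at the centre of its underside.
- flashlight: Bystander: aluminium flashlight standing on its head, 36 in diameter, 129 high; origin at the centre of its underside.
- case: Bystander: open black hard case with sunglasses, 68 by 165 (y), open lid about 100 high on its +x side; origin at the centre of its underside.
- spanner: Bystander: steel spanner, 160 long (x), lying; origin at its underside.

How it is judged (in metres and radians):
On the way, in this order (a step that is already met when the one before it is completed fails the run):
1. the spacer ring lies home on the pin and is let go (horizontal distance between spacer_center and pin_foot below 0.004 m and z of spacer_center in the frame of pin_foot between 0.003 and 0.0075 m and angle between spacer_center's own z axis and vertical below 0.12 rad and contact force between the fingers and spacer below 0.3 N), for 0.2 s.
2. the clip's collar lies home on the spacer, jaws away from the boards, and is let go (horizontal distance between each of spacer_center, clip_center and pin_foot below 0.004 m and z of spacer_center in the frame of pin_foot between 0.003 and 0.0075 m and angle between each of spacer_center, clip_center's own z axis and vertical below 0.12 rad and z of clip_center in the frame of pin_foot between 0.0175 and 0.0228 m and x of clip_jaws in the frame of pin_foot below -0.028 m and contact force between the fingers and clip below 0.3 N), for 0.2 s.
3. the bolt head is held between the fingers (contact force between the fingers and bolt above 12 N and distance between the grasp point and bolt_head below 0.021 m and velocity of joint bolt between -0.1 and 0.1 rad/s and value of joint bolt between -0.5 and 0.5 rad), for 0.3 s.
At the end, for the whole second after the job is handed in: Spacer, then clip collar, down the pin within 2.8 mm of home, upright, released, jaws within 50 degrees of straight away from the boards; the fingers hold the bolt head (grasp point within 21 mm of its centre, over 12 N), bolt still and within 0.5 rad of flats upright (all of step 2 and all of step 3 and contact force between the fingers and spacer below 0.3 N); the arm keeps its last pose, push and grip.
It fails at once if the bolt is turned more than 0.7 rad from flats upright (value of joint bolt above 0.7 rad or value of joint bolt below -0.7 rad).
It fails at once if a bystander (stopper, bowl, flashlight, case or spanner) is moved more than 25 mm (distance of any of stopper_center, bowl, flashlight, case, spanner from where it was at the start of the episode above 0.025 m).
It also fails if it takes over 64 s, if anything falls off the work surface, if the arm or the gripper's body presses on something with over 40 N, if the wrist force passes 120 N, or if a joint passes its speed limit or range.

## Working session

There is one attempt and no reset: what is moved stays moved. The work goes in short steps, Python scripts to look and compute and a tool call to move; the robot and the scene stay as the last step left them, time stands still between calls to the robot, and variables do not carry over. Pictures are saved under pics/ and viewed, and the job is handed in when it is done.

Besides the shell and the picture viewer there is one more tool, called after "Call:" as name(argument=value, ...), one argument or row to a line, values as JSON. drive_tool: Moves the arm, as the interface text tells. Its arguments: {"type":"object","properties":{"commands":{"type":"array","items":{"type":"object","properties":{"x":{"type":"number"},"y":{"type":"number"},"z":{"type":"number"},"wx":{"type":"number"},"wy":{"type":"number"},"wz":{"type":"number"},"hand":{"type":"number"}}}},"squeeze":{"type":"number"}},"required":["commands"]}

```bash
ls; mkdir -p pics
python3 - <<'E'
from workcell import r
import cv2
print(r.get_obs())
for n in ("side","top","wrist"):
    f=r.grab_frame(n); cv2.imwrite(f"pics/{n}0.png",f["color"]); print(n,f["fx"],f["cx"],f["cy"],f["R"],f["t"])
E
```

```text
pics
{'time': 0.0, 'joints': array([ 5.83096278e+01,  1.66879183e+01, -8.82981676e+00,  6.45554600e+01,
        1.73732978e-03,  8.20195802e+01]), 'qvel': array([ 0.13742669, -0.01221935, -0.05366597,  0.06294146, -0.006422  ,
        0.04981157]), 'effort': array([-2.12115410e-04, -5.37144649e+01,  3.31368756e+01,  1.60898489e-02,
       -2.99531321e-04,  1.11839753e-05]), 'eef_pos': array([0.21085837, 0.48032612, 0.23074963]), 'ee_rot': array([-1.79927755e+02, -1.18825046e-02,  1.56290039e+02]), 'ft_force': array([ 0.29852344, -0.22412404,  0.14866137]), 'moment': array([-0.02653723,  0.01045131, -0.01258903]), 'gripper_width': 0.08550486079623976}
side 476.814164748714 320.1427002260648 228.74417857559786 [[ 0.72963592 -0.68377281 -0.00928292]
 [-0.4269829  -0.44493483 -0.78722208]
 [ 0.53415076  0.57834915 -0.61659973]] [-0.34481023  0.28543402  0.94067956]
top 486.9760558582526 318.1402527624423 233.53734674568852 [[-0.01470961 -0.99987428  0.00592034]
 [-0.997748    0.0142903  -0.06553405]
 [ 0.06544121 -0.00687099 -0.99783277]] [0.03284909 0.51453085 1.18124908]
wrist 334.8009807254536 314.51638620756944 238.02986638838868 [[ 4.02911611e-01  9.15238698e-01 -5.99419703e-04]
 [ 8.82145604e-01 -3.88168490e-01  2.66728994e-01]
 [ 2.43888021e-01 -1.07996984e-01 -9.63771386e-01]] [-0.52505068 -0.0338739   0.37878887]
```

View pics/side0.png

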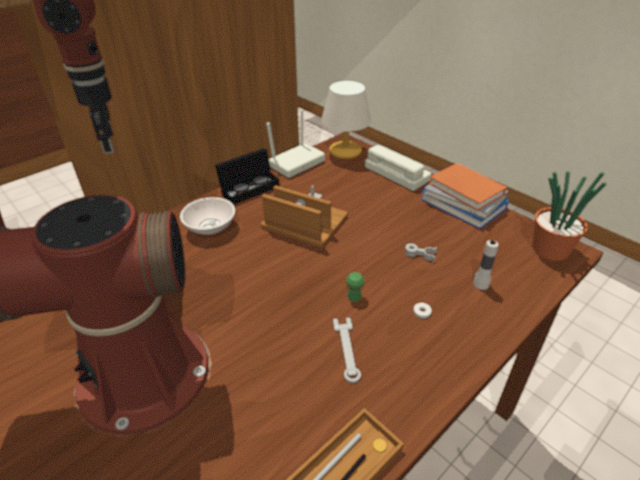

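View pics/top0.png

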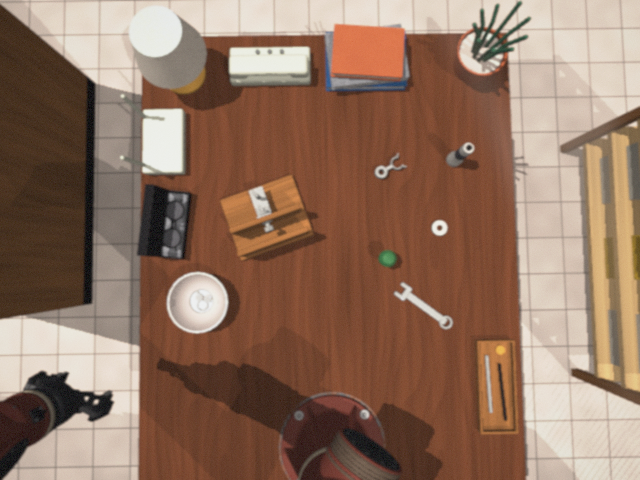

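View pics/wrist0.png

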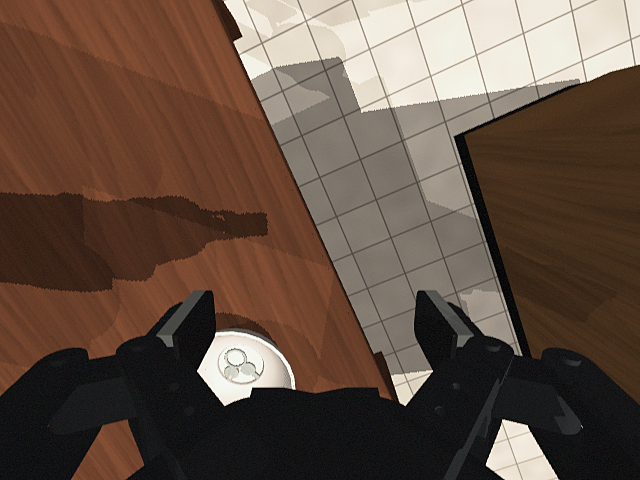

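```bash
cat > h.py <<'E'
import numpy as np, cv2
from workcell import r
def ray(f,u,v):
    d=np.array([(u-f["cx"])/f["fx"],(v-f["cy"])/f["fy"],1.0]); R=np.array(f["R"]);t=np.array(f["t"])
    return -R.T@t, R.T@d
def onz(f,u,v,z):
    o,d=ray(f,u,v); return o+d*(z-o[2])/d[2]
def proj(f,X):
    c=np.array(f["R"])@np.array(X)+np.array(f["t"]); return f["fx"]*c[0]/c[2]+f["cx"],f["fy"]*c[1]/c[2]+f["cy"]
def tri(f,p,g,q):
    o,d=ray(f,*p);o2,d2=ray(g,*q);d/=np.linalg.norm(d);d2/=np.linalg.norm(d2)
    A=np.stack([d,-d2],1);s=np.linalg.lstsq(A,o2-o,rcond=None)[0]
    a=o+s[0]*d;b=o2+s[1]*d2;return (a+b)/2,np.linalg.norm(a-b)
def crop(f,x0,y0,w,h,k,name):
    cv2.imwrite("pics/"+name,cv2.resize(f["color"][y0:y0+h,x0:x0+w],None,fx=k,fy=k,interpolation=cv2.INTER_CUBIC))
E
python3 - <<'E'
from h import *
t=r.grab_frame("top"); crop(t,210,160,120,110,5,"t1.png"); crop(t,360,130,130,120,5,"t2.png")
s=r.grab_frame("side"); crop(s,250,170,110,80,7,"s1.png"); crop(s,330,230,130,90,6,"s2.png")
E
```

```text
(no output)
```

View pics/t1.png

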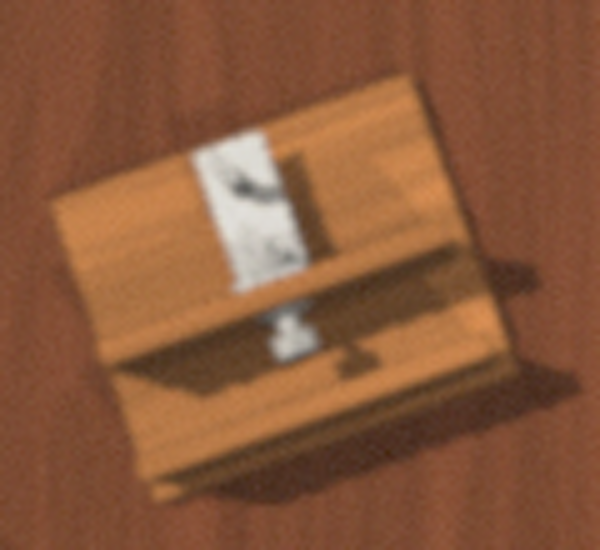

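View pics/t2.png

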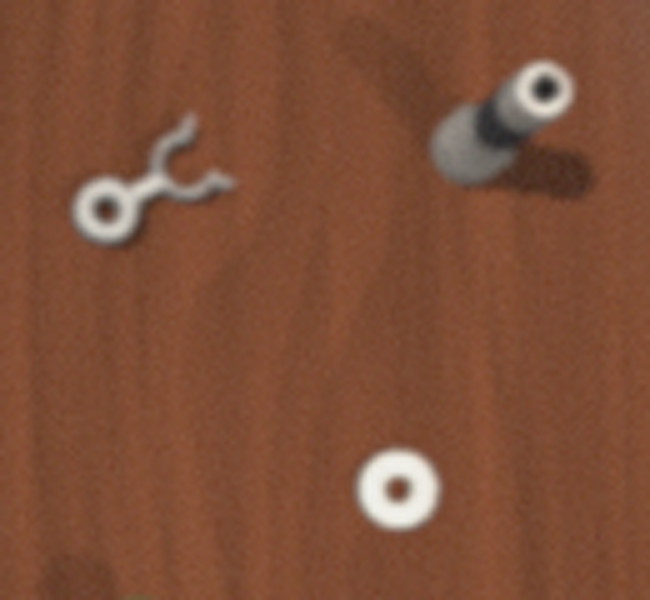

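View pics/s1.png

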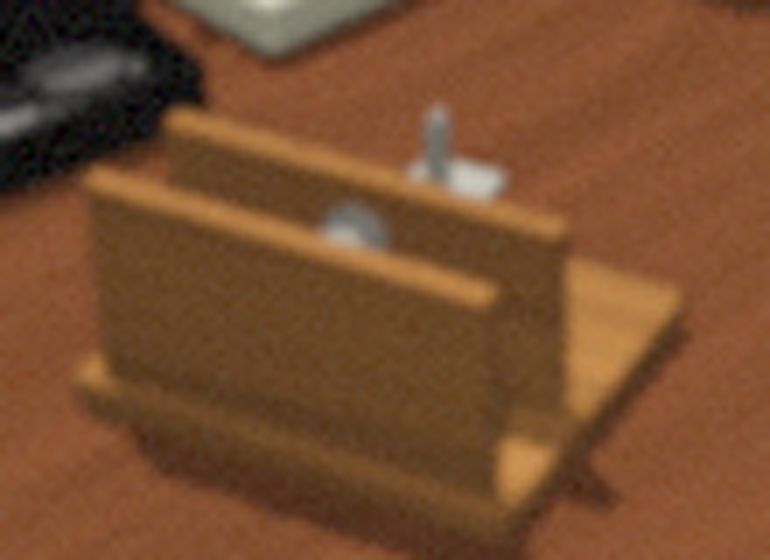

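View pics/s2.png

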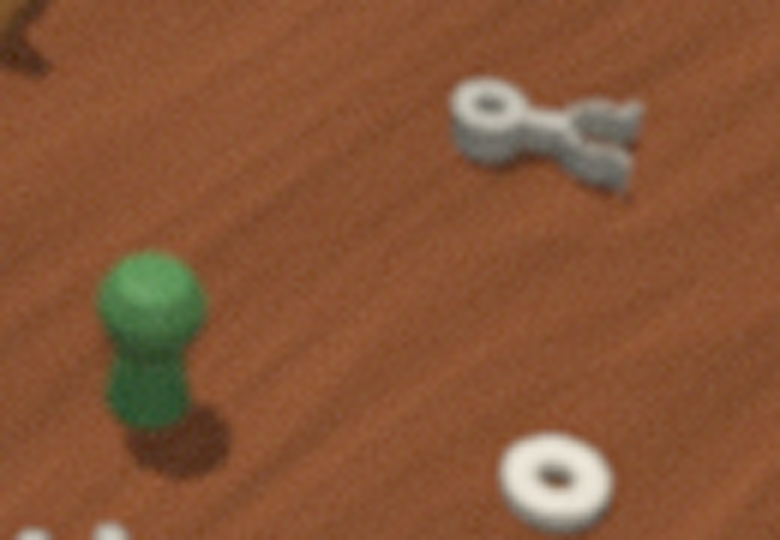

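Run:
```python
from h import *
t=r.grab_frame("top");s=r.grab_frame("side")
print("cam top",ray(t,0,0)[0],"side",ray(s,0,0)[0])
C=lambda x,y:(210+(x+.5)/5-.5,160+(y+.5)/5-.5)
pts=[C(52,203),C(408,75),C(518,368),C(158,500)]
P=[onz(t,*p,0.016) for p in pts[:2]]+[onz(t,*pts[2],.016),onz(t,*pts[3],.016)]
for p in P: print(p)
print([np.linalg.norm(P[i]-P[(i+1)%4]) for i in range(4)])
# side front bd corners: top edge of front board (far): crop (168,112),(565,232) ; back board (90,175),(495,298)
D=lambda x,y:(250+(x+.5)/7-.5,170+(y+.5)/7-.5)
for p,z in [((168,112),.1),((565,225),.1),((90,172),.106),((495,292),.106)]: print("side",onz(s,*D(*p),z))
for p,z in [((105,362),.1),((458,240),.1),((158,478),.106),((510,352),.106)]: print("top",onz(t,*C(*p),z))
# rings
for f,n in((t,"top"),(s,"side")):
    hsv=cv2.cvtColor(f["color"],cv2.COLOR_BGR2HSV)
    m=((hsv[...,1]<70)&(hsv[...,2]>90)).astype(np.uint8)
    k,l,st,ce=cv2.connectedComponentsWithStats(m)
    for i in range(1,k):
        if 30<st[i,4]<800 and st[i,0]>340 and st[i,1]>130 : print(n,st[i],ce[i],onz(f,*ce[i],0.01),onz(f,*ce[i],.02))
```

```text
cam top [0.43655296 0.03360851 1.21221386] side [-0.12900333 -0.65281355  0.80152188]
[0.60098444 0.26653357 0.016     ]
[0.66246385 0.09003991 0.016     ]
[0.51601098 0.03751969 0.016     ]
[0.45369926 0.21486497 0.016     ]
[np.float64(0.18689496612141757), np.float64(0.1555853962519333), np.float64(0.1879736677004546), np.float64(0.15608513561563414)]
side [0.51727982 0.23040589 0.1       ]
side [0.57461048 0.06937446 0.1       ]
side [0.4649596  0.21093992 0.106     ]
side [0.52181914 0.05058531 0.106     ]
top [0.51588573 0.22607814 0.1       ]
top [0.56973818 0.06397079 0.1       ]
top [0.46237435 0.2011842  0.106     ]
top [0.51738805 0.04076621 0.106     ]
top [599 133   9   6  37] [603.35135135 135.86486486] [ 0.75136617 -0.6958169   0.01      ] [ 0.74874756 -0.68974955  0.02      ]
top [459 142  16  15 148] [466.36486486 148.96621622] [ 0.72254811 -0.34939567  0.01      ] [ 0.72016921 -0.34620985  0.02      ]
top [627 143  13  57 606] [633.37458746 171.54950495] [ 0.65966644 -0.76644432  0.01      ] [ 0.65781058 -0.75978949  0.02      ]
top [446 151  17  16 146] [452.623287
[... 1215 characters left out ...]
      ] [ 0.95817167 -0.09396873  0.02      ]
side [538 211  45  25 595] [560.03361345 224.0605042 ] [ 1.03909259 -0.34486073  0.01      ] [ 1.024335   -0.34875137  0.02      ]
side [484 240  15  17 175] [490.59428571 248.6       ] [ 0.81349842 -0.27034904  0.01      ] [ 0.80159095 -0.27518106  0.02      ]
side [405 243  32  18 327] [420.02140673 251.17125382] [ 0.67620248 -0.15272884  0.01      ] [ 0.6660296  -0.15904686  0.02      ]
side [474 267  17  23 296] [482.26013514 278.5472973 ] [ 0.70271426 -0.31523257  0.01      ] [ 0.69220644 -0.31949753  0.02      ]
side [413 302  19  17 236] [422.10169492 309.93220339] [ 0.52037559 -0.27802069  0.01      ] [ 0.51217141 -0.28275578  0.02      ]
```

Call:
drive_tool(
  commands=[
    {"x": -0.95,"y": -0.26},
    {"x": -0.95,"y": -0.26},
    {"x": -0.95,"y": -0.26},
    {"x": -0.95,"y": -0.26},
    {"x": -0.95,"y": -0.26},
    {"x": -0.95,"y": -0.26},
    {"x": -0.95,"y": -0.26},
    {"x": -0.95,"y": -0.26},
    {"x": -0.95,"y": -0.26},
    {"x": -0.95,"y": -0.26},
  ],
)

```text
schema error: expected keys x, y, z, wx, wy, wz, hand
```

Call:
drive_tool(
  commands=[
    {"x": -0.95,"y": -0.26,"wz": -0.12},
    {"x": -0.95,"y": -0.26,"wz": -0.12},
    {"x": -0.95,"y": -0.26,"wz": -0.12},
    {"x": -0.95,"wz": -0.12},
    {"wz": -0.12},
    {"wz": -0.12},
    {"wz": -0.03},
    {},
  ],
)

```text
schema error: expected keys x, y, z, wx, wy, wz, hand
```

Run:
```python
from h import *
f=r.grab_frame("wrist"); cv2.imwrite("pics/w1.png",f["color"]); print(r.get_obs()); np.save("w1.npy",f,allow_pickle=True)
```

```text
{'time': 0.4, 'joints': array([ 5.83104292e+01,  1.66603935e+01, -8.79540706e+00,  6.45545666e+01,
        4.19237214e-04,  8.20185667e+01]), 'qvel': array([ 0.03180012,  0.03489433,  0.07131966,  0.03508409, -0.02205144,
        0.01575101]), 'effort': array([-7.22879231e-04, -5.36538112e+01,  3.31304383e+01,  5.40053705e-03,
       -2.14895122e-04, -1.85025030e-06]), 'eef_pos': array([0.21105369, 0.48064215, 0.23122351]), 'ee_rot': array([-1.79989791e+02, -1.85468679e-03,  1.56291862e+02]), 'ft_force': array([-0.348205  , -0.49777428, -0.24302669]), 'moment': array([0.01502687, 0.02070924, 0.02893708]), 'gripper_width': 0.08535783320769796}
```

View pics/w1.png

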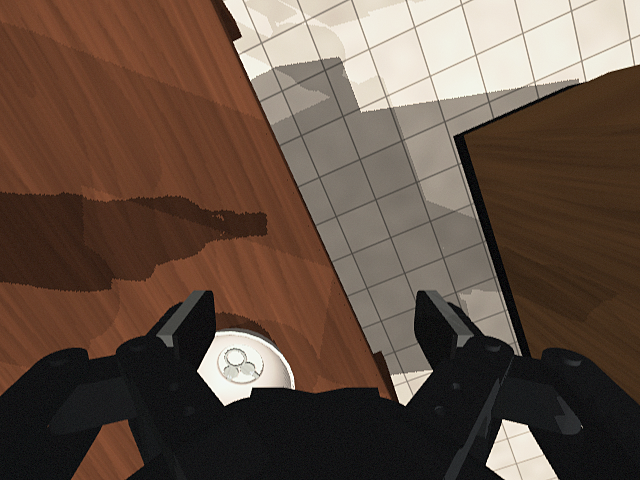

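Call:
drive_tool(
  commands=[
    {"x": -0.95,"y": -0.26,"z": 0,"wx": 0,"wy": 0,"wz": 0,"hand": 1},
    {"x": -0.95,"y": -0.26,"z": 0,"wx": 0,"wy": 0,"wz": 0,"hand": 1},
    {"x": -0.95,"y": -0.26,"z": 0,"wx": 0,"wy": 0,"wz": 0,"hand": 1},
    {"x": -0.95,"y": -0.26,"z": 0,"wx": 0,"wy": 0,"wz": 0,"hand": 1},
    {"x": -0.95,"y": -0.26,"z": 0,"wx": 0,"wy": 0,"wz": 0,"hand": 1},
    {"x": -0.95,"y": -0.26,"z": 0,"wx": 0,"wy": 0,"wz": 0,"hand": 1},
    {"x": -0.95,"y": -0.26,"z": 0,"wx": 0,"wy": 0,"wz": 0,"hand": 1},
    {"x": -0.95,"y": -0.26,"z": 0,"wx": 0,"wy": 0,"wz": 0,"hand": 1},
    {"x": -0.95,"y": -0.26,"z": 0,"wx": 0,"wy": 0,"wz": 0,"hand": 1},
    {"x": -0.95,"y": -0.26,"z": 0,"wx": 0,"wy": 0,"wz": 0,"hand": 1},
  ],
)

```text
time: 1.23
eef_pos: [0.4417, 0.2936, 0.2314]
ee_rot: [180.0, 0.0, 156.3]
ft_force: [0.8, 0.7, 0.1]
gripper_width: 0.0857
```

Call:
drive_tool(
  commands=[
    {"x": -0.95,"y": -0.26,"z": 0,"wx": 0,"wy": 0,"wz": 0,"hand": 1},
    {"x": -0.95,"y": -0.26,"z": 0,"wx": 0,"wy": 0,"wz": 0,"hand": 1},
    {"x": -0.95,"y": -0.26,"z": 0,"wx": 0,"wy": 0,"wz": 0,"hand": 1},
    {"x": 0,"y": 0,"z": 0,"wx": 0,"wy": 0,"wz": -0.125,"hand": 1},
    {"x": 0,"y": 0,"z": 0,"wx": 0,"wy": 0,"wz": -0.125,"hand": 1},
    {"x": 0,"y": 0,"z": 0,"wx": 0,"wy": 0,"wz": -0.125,"hand": 1},
    {"x": 0,"y": 0,"z": 0,"wx": 0,"wy": 0,"wz": -0.125,"hand": 1},
    {"x": 0,"y": 0,"z": 0,"wx": 0,"wy": 0,"wz": -0.125,"hand": 1},
    {"x": 0,"y": 0,"z": 0,"wx": 0,"wy": 0,"wz": -0.125,"hand": 1},
    {"x": 0,"y": 0,"z": 0,"wx": 0,"wy": 0,"wz": 0,"hand": 1},
  ],
)

```text
time: 2.07
eef_pos: [0.5095, 0.2389, 0.2312]
ee_rot: [180.0, -0.0, -160.4]
ft_force: [-0.2, 0.3, -0.6]
gripper_width: 0.0854
```

```bash
cat >> h.py <<'E'
def snap(name,n):
    f=r.grab_frame(name); cv2.imwrite(f"pics/{n}.png",f["color"]); np.save(n+".npy",f,allow_pickle=True); return f
def load(n): return np.load(n+".npy",allow_pickle=True).item()
def st():
    o=r.get_obs(); print({k:np.round(o[k],4) for k in("time","joints","eef_pos","ee_rot","ft_force","gripper_width")})
E
python3 - <<'E'
from h import *
snap("wrist","w2"); st()
E
```

```text
{'time': np.float64(2.1167), 'joints': array([ 1.76743e+01,  2.07893e+01, -2.86130e+00,  6.63553e+01,
        1.00000e-03, -1.47030e+00]), 'eef_pos': array([0.5095, 0.2389, 0.2313]), 'ee_rot': array([ 1.799989e+02, -5.800000e-03, -1.608553e+02]), 'ft_force': array([ 0.4629, -0.3773,  0.3734]), 'gripper_width': np.float64(0.0854)}
```

View pics/w2.png

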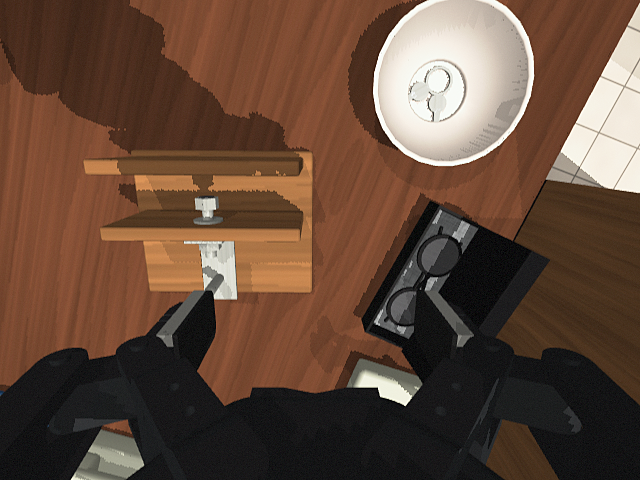

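Run:
```python
from h import *
f=load("w2"); crop(f,75,140,125,170,3.5,"w2a.png"); crop(f,175,180,80,130,4.5,"w2b.png"); crop(f,225,140,95,160,3.5,"w2c.png")
```

```text
(no output)
```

View pics/w2a.png

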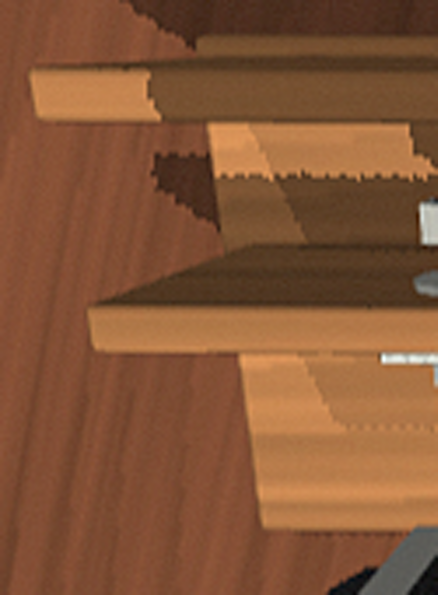

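View pics/w2b.png

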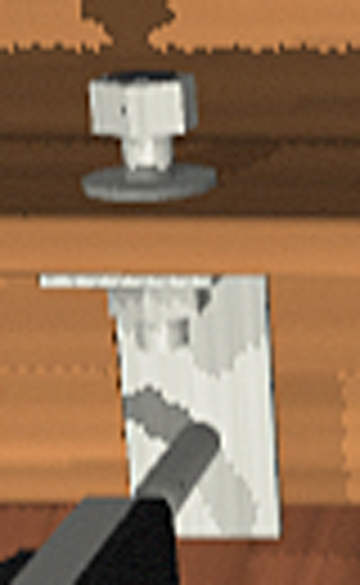

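View pics/w2c.png

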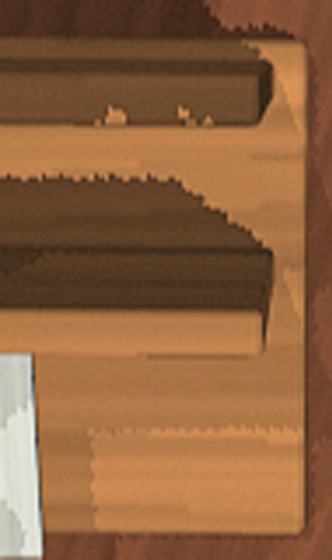

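Run:
```python
from h import *
f=load("w2")
E=lambda x0,y0,k,x,y:(x0+(x+.5)/k-.5,y0+(y+.5)/k-.5)
A=lambda x,y:E(75,140,3.5,x,y);B=lambda x,y:E(175,180,4.5,x,y);Cc=lambda x,y:E(225,140,3.5,x,y)
L1=onz(f,*A(88,308),.1);L2=onz(f,*A(95,352),.1);R1=onz(f,*Cc(264,310),.1);R2=onz(f,*Cc(263,354),.1)
print(L1,L2,R1,R2,np.linalg.norm(L1-R1),np.linalg.norm(L1-L2))
d=(L1-R1); print("yaw of y",np.degrees(np.arctan2(d[1],d[0])))
d=(L2-R2); print("yaw of y",np.degrees(np.arctan2(d[1],d[0])))
yd=np.degrees(np.arctan2(d[1],d[0]))
yaw=np.radians(199.3)
for nm,yw in(("e",yaw),):
    x=np.array([np.cos(yw),np.sin(yw),0]);y=np.array([-np.sin(yw),np.cos(yw),0])
    m=(L1+R1)/2; m2=(L2+R2)/2+.012*x
    o=(m+m2)/2;o[2]=0
    print("origin",m,m2,o); print("pin",o-.064*x,"head",o+.017*x)
bl=onz(f,*A(263,528),.016);br=onz(f,*Cc(304,534),.016);print("base front",bl,br,np.linalg.norm(bl-br))
m=(bl+br)/2+.098*x;print("origin from base",m)
print("footpin",onz(f,*B(203,437),.054))
print("shelf front",onz(f,*B(132,538),.054),onz(f,*B(280,538),.054), ((onz(f,*B(132,538),.054)+onz(f,*B(280,538),.054))/2+.024*x))
# bolt head top flat z=.083
for p in((90,82),(187,80),(90,132),(185,135)): print("head",onz(f,*B(*p),.083))
print(onz(f,*B(138,107),.083))
```

```text
[0.56938389 0.0688423  0.1       ] [0.57982213 0.07235217 0.1       ] [0.5134241  0.22802811 0.1       ] [0.52393727 0.23136677 0.1       ] 0.16873535528663278 0.011012542056048616
yaw of y -70.63151197003917
yaw of y -70.63623894633666
origin [0.541404   0.14843521 0.1       ] [0.54055409 0.14789329 0.1       ] [0.54097904 0.14816425 0.        ]
pin [0.6013823  0.16931717 0.        ] head [0.52493443 0.14254551 0.        ]
base front [0.66285697 0.09117233 0.016     ] [0.60215209 0.2687648  0.016     ] 0.18768102981801882
origin from base [0.54001203 0.14757816 0.016     ]
footpin [0.6007534  0.16883753 0.054     ]
shelf front [0.63060726 0.15991664 0.054     ] [0.61911473 0.1923152  0.054     ] [0.60220977 0.16818358 0.054     ]
head [0.52257074 0.13306873 0.083     ]
head [0.51589687 0.15070901 0.083     ]
head [0.53215339 0.13547187 0.083     ]
head [0.52650884 0.15315906 0.083     ]
[0.52421111 0.14308354 0.083     ]
```

Call:
drive_tool(
  commands=[
    {"x": 0.3,"y": -0.96,"z": 0,"wx": 0,"wy": 0,"wz": 0,"hand": 1},
    {"x": 0.3,"y": -0.96,"z": 0,"wx": 0,"wy": 0,"wz": 0,"hand": 1},
    {"x": 0.3,"y": -0.96,"z": 0,"wx": 0,"wy": 0,"wz": 0,"hand": 1},
    {"x": 0.3,"y": -0.96,"z": 0,"wx": 0,"wy": 0,"wz": 0,"hand": 1},
    {"x": 0.3,"y": -0.96,"z": 0,"wx": 0,"wy": 0,"wz": 0,"hand": 1},
    {"x": 0.3,"y": -0.96,"z": 0,"wx": 0,"wy": 0,"wz": 0,"hand": 1},
    {"x": 0.3,"y": -0.96,"z": 0,"wx": 0,"wy": 0,"wz": 0,"hand": 1},
    {"x": 0.3,"y": -0.96,"z": 0,"wx": 0,"wy": 0,"wz": 0,"hand": 1},
    {"x": 0.3,"y": -0.96,"z": 0,"wx": 0,"wy": 0,"wz": 0,"hand": 1},
    {"x": 0.3,"y": -0.96,"z": 0,"wx": 0,"wy": 0,"wz": 0,"hand": 1},
  ],
)

```text
time: 2.95
eef_pos: [0.5195, -0.0642, 0.2315]
ee_rot: [-180.0, 0.0, -161.0]
ft_force: [0.9, 0.6, -0.3]
gripper_width: 0.0855
```

Call:
drive_tool(
  commands=[
    {"x": 0.3,"y": -0.96,"z": 0.3,"wx": 0,"wy": 0,"wz": 0,"hand": 1},
    {"x": 0.3,"y": -0.96,"z": 0.3,"wx": 0,"wy": 0,"wz": 0,"hand": 1},
    {"x": 0.3,"y": -0.96,"z": 0.3,"wx": 0,"wy": 0,"wz": 0,"hand": 1},
    {"x": 0.3,"y": -0.96,"z": 0.3,"wx": 0,"wy": 0,"wz": 0,"hand": 1},
    {"x": 0.3,"y": -0.96,"z": 0.3,"wx": 0,"wy": 0,"wz": 0,"hand": 1},
    {"x": 0.3,"y": -0.96,"z": 0.3,"wx": 0,"wy": 0,"wz": 0,"hand": 1},
    {"x": 0.3,"y": -0.7,"z": 0.3,"wx": 0,"wy": 0,"wz": 0,"hand": 1},
    {"x": 0,"y": 0,"z": 0,"wx": 0,"wy": 0,"wz": 0,"hand": 1},
    {"x": 0,"y": 0,"z": 0,"wx": 0,"wy": 0,"wz": 0,"hand": 1},
  ],
)

```text
time: 3.7
eef_pos: [0.5234, -0.2672, 0.1676]
ee_rot: [179.9, -0.0, -161.1]
ft_force: [-1.1, -0.3, -0.2]
gripper_width: 0.0854
```

Run:
```python
from h import *
snap("wrist","w3"); st()
```

```text
{'time': np.float64(3.75), 'joints': array([-3.40892e+01,  2.57521e+01, -4.98310e+00,  5.93158e+01,
        1.56000e-02, -5.31222e+01]), 'eef_pos': array([ 0.5238, -0.2663,  0.1681]), 'ee_rot': array([ 1.799498e+02, -1.810000e-02, -1.609670e+02]), 'ft_force': array([-0.0943,  0.4528, -0.5018]), 'gripper_width': np.float64(0.0851)}
```

View pics/w3.png

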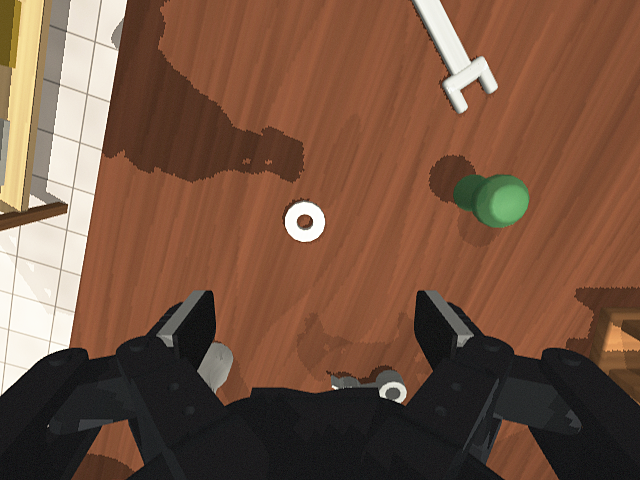

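```bash
cat >> h.py <<'E'
def blobs(f,smax=70,vmin=110,amin=100,amax=5000):
    hsv=cv2.cvtColor(f["color"],cv2.COLOR_BGR2HSV)
    m=((hsv[...,1]<smax)&(hsv[...,2]>vmin)).astype(np.uint8)
    cs,_=cv2.findContours(m,cv2.RETR_EXTERNAL,cv2.CHAIN_APPROX_NONE)
    return [c[:,0,:].astype(float) for c in cs if amin<cv2.contourArea(c)<amax]
def toolvec(d,yawdeg):
    a=np.radians(yawdeg);x=np.array([np.cos(a),np.sin(a)]);y=np.array([np.sin(a),-np.cos(a)])
    return np.array([x@d[:2],y@d[:2]])/.03
E
python3 - <<'E'
from h import *
f=load("w3")
for c in blobs(f,vmin=150,amin=200):
    (u,v),rr=cv2.minEnclosingCircle(c.astype(np.float32))
    e=cv2.fitEllipse(c.astype(np.float32)); P=onz(f,*e[0],.01); print(np.round((u,v,rr),1),np.round(e[0],1),np.round(e[1],1),P, onz(f,*e[0],.02))
    if 280<u<330 and 190<v<250:
        Q=np.array([onz(f,*p,.01) for p in c]); (cc,R)=cv2.minEnclosingCircle(Q[:,:2].astype(np.float32)); print("spacer circ",cc,R, toolvec(P[:2]-r.get_obs()["eef_pos"][:2],r.get_obs()["ee_rot"][2]))
E
```

```text
[392.5 391.7  13.6] [393.1 391.9] [19.2 25. ] [ 0.67230876 -0.12676124  0.01      ] [ 0.66523257 -0.13214563  0.02      ]
[304.4 221.4  20.1] [304.4 221.4] [39.2 39.4] [ 0.526125   -0.27512517  0.01      ] [ 0.52391239 -0.27557343  0.02      ]
spacer circ (0.5264250040054321, -0.27483469247817993) 0.01883319392800331 [ 0.02092687 -0.30281087]
[  2.5 153.   32.1] [  4.  149.2] [ 5.7 73.5] [ 0.54944157 -0.5416921   0.01      ] [ 0.54645321 -0.5332716   0.02      ]
[446.6  52.6  61.4] [457.8  60.9] [ 44.3 130.6] [ 0.3590778  -0.19934298  0.01      ] [ 0.36242291 -0.20231255  0.02      ]
```

Call:
drive_tool(
  commands=[
    {"x": 0.02,"y": -0.3,"z": 0.5,"wx": 0,"wy": 0,"wz": 0,"hand": 1},
    {"x": 0,"y": 0,"z": 0.9,"wx": 0,"wy": 0,"wz": 0,"hand": 1},
    {"x": 0,"y": 0,"z": 0.9,"wx": 0,"wy": 0,"wz": 0,"hand": 0.6},
    {"x": 0,"y": 0,"z": 0.9,"wx": 0,"wy": 0,"wz": 0,"hand": 0.4},
    {"x": 0,"y": 0,"z": 0.9,"wx": 0,"wy": 0,"wz": 0,"hand": 0.3},
    {"x": 0,"y": 0,"z": 0.8,"wx": 0,"wy": 0,"wz": 0,"hand": 0.3},
    {"x": 0,"y": 0,"z": 0.4,"wx": 0,"wy": 0,"wz": 0,"hand": 0.3},
    {"x": 0,"y": 0,"z": 0.1,"wx": 0,"wy": 0,"wz": 0,"hand": 0.3},
    {"x": 0,"y": 0,"z": 0,"wx": 0,"wy": 0,"wz": 0,"hand": 0.3},
  ],
)

```text
time: 4.5
eef_pos: [0.5264, -0.2739, 0.0062]
ee_rot: [179.9, -0.0, -160.7]
ft_force: [-0.3, -0.1, 0.3]
gripper_width: 0.0557
```

Run:
```python
from h import *
f=snap("wrist","w4"); st()
s=snap("side","s4"); u,v=proj(s,[.526,-.275,.03]); print(u,v); crop(s,int(u)-60,int(v)-50,120,90,6,"s4c.png")
```

```text
{'time': np.float64(4.55), 'joints': array([-3.45648e+01,  3.58995e+01, -1.47907e+01,  3.92777e+01,
        5.50000e-03, -5.38271e+01]), 'eef_pos': array([ 0.527 , -0.2745,  0.0071]), 'ee_rot': array([-1.799773e+02,  2.340000e-02, -1.607377e+02]), 'ft_force': array([ 0.0227, -0.4122,  0.0132]), 'gripper_width': np.float64(0.0554)}
423.6880269248487 301.62107775525664
```

View pics/w4.png

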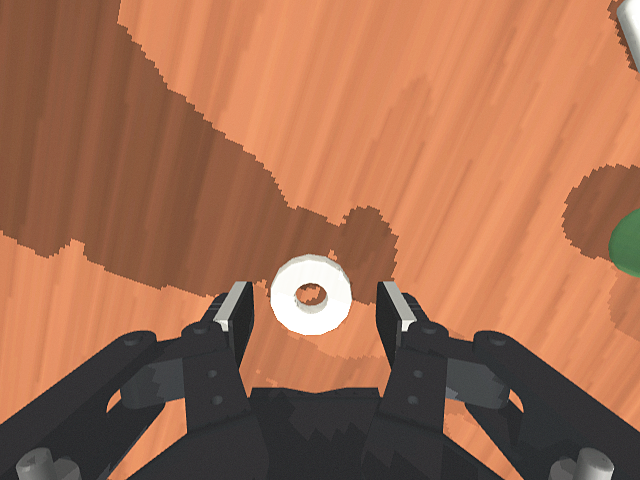

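View pics/s4c.png

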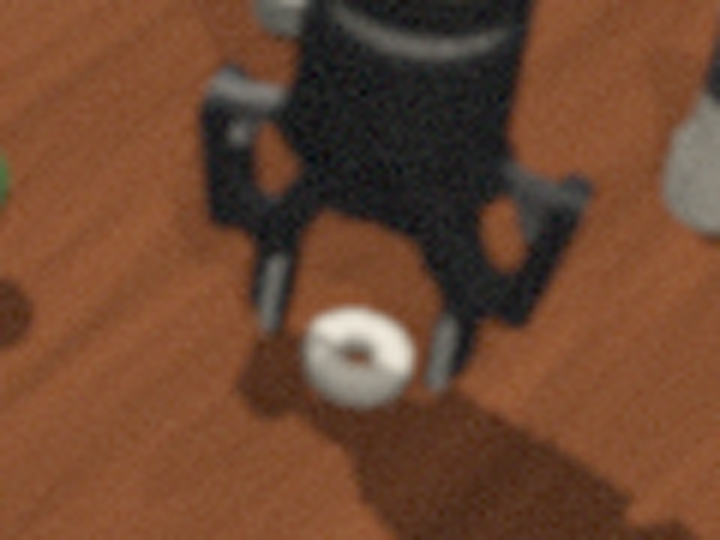

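Run:
```python
from h import *
f=load("w4");o=r.get_obs()
for c in blobs(f,vmin=200,amin=2000,amax=9000):
    e=cv2.fitEllipse(c.astype(np.float32)); P=onz(f,*e[0],.01); print(e,P,toolvec(P[:2]-o["eef_pos"][:2],o["ee_rot"][2])*30)
for z in (.0,.01,.02,.03): print(z,proj(f,[*o["eef_pos"][:2],z]))
```

```text
((310.19110107421875, 295.3705139160156), (78.0462646484375, 80.57389068603516), 120.82069396972656) [ 0.52508237 -0.27578259  0.01      ] [2.44702095 0.07202435]
0.0 (np.float64(310.2934298695439), np.float64(291.0859014224717))
0.01 (np.float64(310.05684618756277), np.float64(300.31181161175857))
0.02 (np.float64(309.7882805050271), np.float64(310.7849044567504))
0.03 (np.float64(309.4807775932895), np.float64(322.7764087856989))
```

Call:
drive_tool(
  commands=[
    {"x": 0.07,"y": 0,"z": 0.1,"wx": 0,"wy": 0,"wz": 0,"hand": 0.3},
    {"x": 0,"y": 0,"z": 0.08,"wx": 0,"wy": 0,"wz": 0,"hand": 0.1},
    {"x": 0,"y": 0,"z": 0,"wx": 0,"wy": 0,"wz": 0,"hand": 0},
    {"x": 0,"y": 0,"z": 0,"wx": 0,"wy": 0,"wz": 0,"hand": -0.2},
    {"x": 0,"y": 0,"z": 0,"wx": 0,"wy": 0,"wz": 0,"hand": -0.4},
    {"x": 0,"y": 0,"z": 0,"wx": 0,"wy": 0,"wz": 0,"hand": -0.6},
    {"x": 0,"y": 0,"z": 0,"wx": 0,"wy": 0,"wz": 0,"hand": -0.6},
  ],
  squeeze=40,
)

```text
time: 5.18
eef_pos: [0.5245, -0.2759, 0.0016]
ee_rot: [-180.0, 0.0, -160.8]
ft_force: [-1.2, 1.0, 5.8]
gripper_width: 0.0357
```

Run:
```python
from h import *
f=snap("wrist","w5"); st(); crop(f,190,220,260,160,3,"w5c.png")
s=snap("side","s5"); u,v=proj(s,[.526,-.275,.03]); crop(s,int(u)-60,int(v)-50,120,90,6,"s5c.png")
```

```text
{'time': np.float64(5.2333), 'joints': array([-3.48119e+01,  3.61895e+01, -1.52828e+01,  3.85028e+01,
        1.00000e-04, -5.40560e+01]), 'eef_pos': array([ 0.5246, -0.2759,  0.0016]), 'ee_rot': array([-1.799798e+02,  1.480000e-02, -1.607559e+02]), 'ft_force': array([-1.1862,  2.0015,  6.3407]), 'gripper_width': np.float64(0.0359)}
```

View pics/w5c.png

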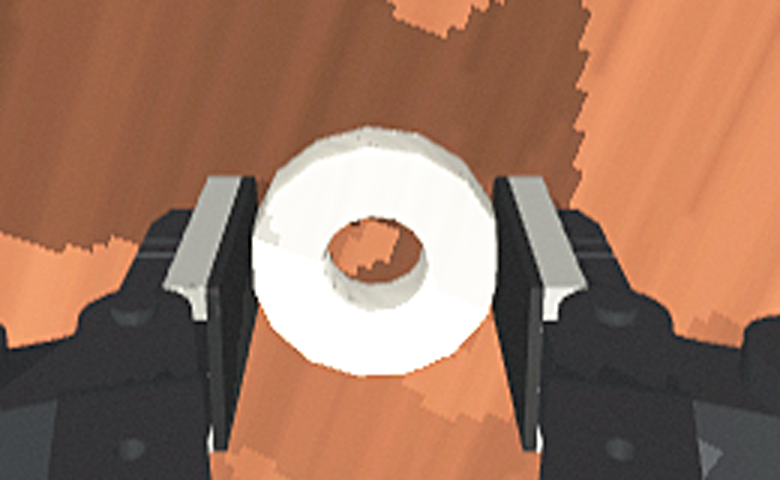

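View pics/s5c.png

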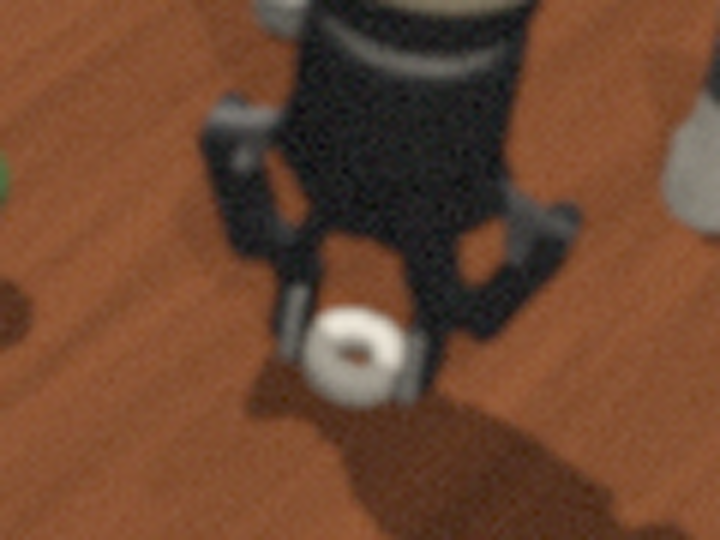

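Call:
drive_tool(
  commands=[
    {"x": 0,"y": 0,"z": -0.2,"wx": 0,"wy": 0,"wz": 0,"hand": -0.6},
    {"x": 0,"y": 0,"z": -0.8,"wx": 0,"wy": 0,"wz": 0,"hand": -0.6},
    {"x": 0,"y": 0,"z": -0.95,"wx": 0,"wy": 0,"wz": 0,"hand": -0.6},
    {"x": 0,"y": 0,"z": -0.95,"wx": 0,"wy": 0,"wz": 0,"hand": -0.6},
    {"x": 0,"y": 0,"z": -0.95,"wx": 0,"wy": 0,"wz": 0,"hand": -0.6},
    {"x": 0,"y": 0,"z": -0.95,"wx": 0,"wy": 0,"wz": 0,"hand": -0.6},
    {"x": 0,"y": 0,"z": -0.6,"wx": 0,"wy": 0,"wz": 0,"hand": -0.6},
    {"x": 0,"y": 0,"z": 0,"wx": 0,"wy": 0,"wz": 0,"hand": -0.6},
  ],
)

```text
time: 5.95
eef_pos: [0.5265, -0.2772, 0.1678]
ee_rot: [-179.7, 0.2, -160.7]
ft_force: [0.7, -0.1, -0.2]
gripper_width: 0.0357
```

Run:
```python
from h import *
f=snap("wrist","w6"); st(); crop(f,190,220,260,160,3,"w6c.png")
s=snap("side","s6"); u,v=proj(s,[.526,-.275,.17]); crop(s,int(u)-60,int(v)-50,120,90,6,"s6c.png")
```

```text
{'time': np.float64(6.0), 'joints': array([-3.48075e+01,  2.62974e+01, -4.52090e+00,  5.89248e+01,
       -1.00000e-04, -5.40638e+01]), 'eef_pos': array([ 0.5257, -0.2767,  0.1654]), 'ee_rot': array([-1.797920e+02,  1.507000e-01, -1.607435e+02]), 'ft_force': array([-0.0043,  0.4945, -0.9529]), 'gripper_width': np.float64(0.0356)}
```

View pics/w6c.png

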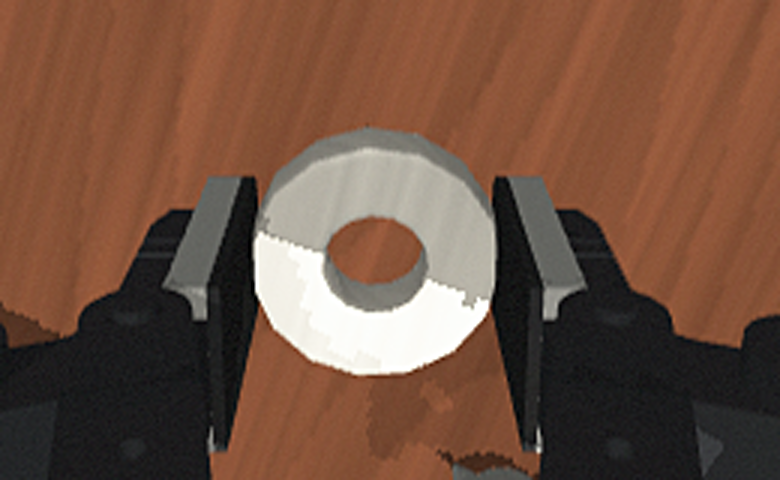

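View pics/s6c.png

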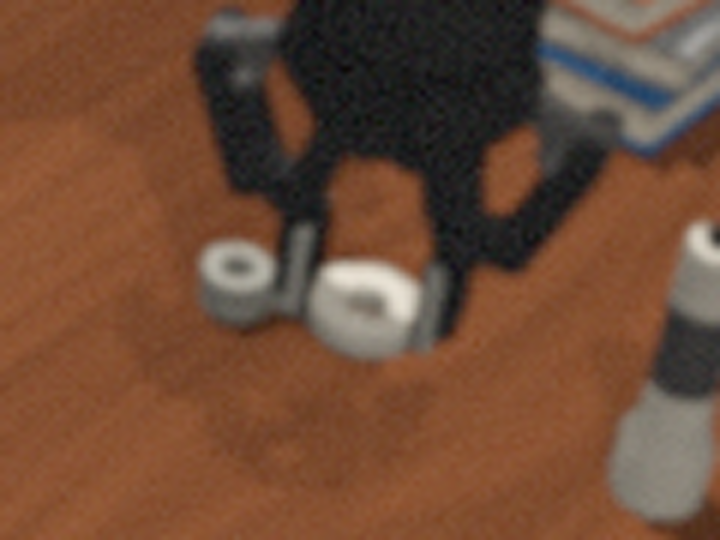

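Run:
```python
from h import *
for n,e,z,yaw in(("w5",[.5246,-.2759],.01,-160.756),("w6",[.5258,-.2767],.1669+.0084,-160.744)):
    f=load(n); P=onz(f,315,307,z); L=onz(f,190+254/3,305,z);R=onz(f,190+497/3,305,z);T=onz(f,315,220+148/3,z);B=onz(f,315,220+376/3,z)
    print(n,P,toolvec(P[:2]-e,yaw)*30,np.linalg.norm(L-R),np.linalg.norm(T-B), toolvec((T+B)[:2]/2-e,yaw)*30)
```

```text
w5 [ 0.5257507 -0.2746063  0.01     ] [-1.51280028  0.84215034] 0.035774637710709024 0.0370764509975574 [-2.29485449  0.84178948]
w6 [ 0.52811135 -0.27572818  0.1753    ] [-2.50253995  0.15519458] 0.036007545654002805 0.037397219881010725 [-3.30162403  0.15480906]
```

Call:
drive_tool(
  commands=[
    {"x": -0.64,"y": 0.94,"z": 0,"wx": 0,"wy": 0,"wz": 0,"hand": -0.6},
    {"x": -0.64,"y": 0.94,"z": 0,"wx": 0,"wy": 0,"wz": 0,"hand": -0.6},
    {"x": -0.64,"y": 0.94,"z": 0,"wx": 0,"wy": 0,"wz": 0,"hand": -0.6},
    {"x": -0.64,"y": 0.94,"z": 0,"wx": 0,"wy": 0,"wz": 0,"hand": -0.6},
    {"x": -0.64,"y": 0.94,"z": 0,"wx": 0,"wy": 0,"wz": 0,"hand": -0.6},
    {"x": -0.64,"y": 0.94,"z": 0,"wx": 0,"wy": 0,"wz": 0,"hand": -0.6},
    {"x": -0.64,"y": 0.94,"z": 0,"wx": 0,"wy": 0,"wz": 0,"hand": -0.6},
  ],
)

```text
time: 6.63
eef_pos: [0.5855, -0.0433, 0.1614]
ee_rot: [179.9, -0.1, -160.7]
ft_force: [0.6, 0.9, -0.6]
gripper_width: 0.0357
```

Call:
drive_tool(
  commands=[
    {"x": -0.64,"y": 0.94,"z": 0,"wx": 0,"wy": 0,"wz": 0,"hand": -0.6},
    {"x": -0.64,"y": 0.94,"z": 0,"wx": 0,"wy": 0,"wz": 0,"hand": -0.6},
    {"x": -0.64,"y": 0.94,"z": 0,"wx": 0,"wy": 0,"wz": 0,"hand": -0.6},
    {"x": -0.64,"y": 0.94,"z": 0,"wx": 0,"wy": 0,"wz": 0,"hand": -0.6},
    {"x": -0.64,"y": 0.94,"z": 0,"wx": 0,"wy": 0,"wz": 0,"hand": -0.6},
    {"x": -0.64,"y": 0.94,"z": 0,"wx": 0,"wy": 0,"wz": 0,"hand": -0.6},
    {"x": -0.64,"y": 0.94,"z": 0,"wx": 0,"wy": 0,"wz": 0,"hand": -0.6},
    {"x": 0,"y": 0,"z": 0,"wx": 0,"wy": 0,"wz": 0,"hand": -0.6},
    {"x": 0,"y": 0,"z": 0,"wx": 0,"wy": 0,"wz": 0,"hand": -0.6},
    {"x": 0,"y": 0,"z": 0,"wx": 0,"wy": 0,"wz": 0,"hand": -0.6},
  ],
)

```text
time: 7.47
eef_pos: [0.6471, 0.1852, 0.1614]
ee_rot: [180.0, -0.2, -160.7]
ft_force: [0.7, -0.3, -0.4]
gripper_width: 0.0356
```

Run:
```python
from h import *
f=snap("wrist","w7"); st()
```

```text
{'time': np.float64(7.5167), 'joints': array([ 9.71170e+00,  3.53938e+01,  1.04570e+01,  6.51840e+01,
       -1.98000e-02, -9.51640e+00]), 'eef_pos': array([0.6472, 0.1846, 0.1618]), 'ee_rot': array([ 1.799995e+02, -1.224000e-01, -1.607719e+02]), 'ft_force': array([ 0.6266, -0.185 , -0.4999]), 'gripper_width': np.float64(0.0358)}
```

View pics/w7.png

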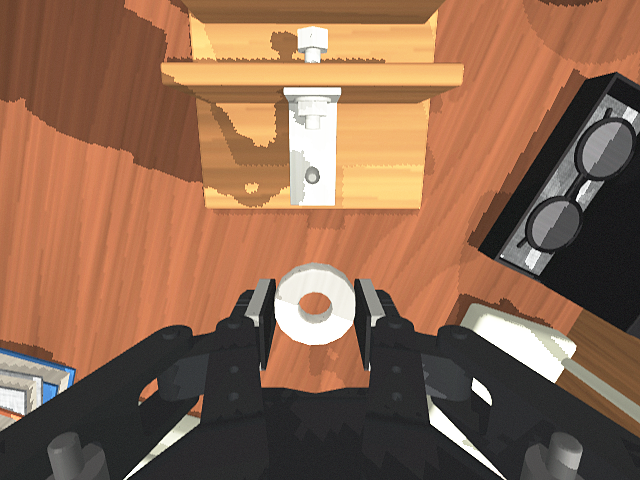

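Run:
```python
from h import *
f=load("w7"); crop(f,282,80,66,130,6,"w7c.png")
print(np.round(cv2.cvtColor(f["color"],cv2.COLOR_BGR2GRAY)[162:190,300:326],0))
```

```text
[[221 220 218 216 218 220 216 216 215 212 255 255 255 255 255 255 255 255
  255 255 255 255 255 255 255 255]
 [221 222 217 216 218 220 216 218 218 216 255 255 255 255 255 255 255 255
  255 255 255 255 255 255 255 255]
 [220 220 218 215 218 222 216 219 219 217 255 255 255 255 255 255 255 255
  255 255 255 255 255 255 255 255]
 [220 221 218 216 217 219 218 217 221 222 255 255 255 255 255 255 255 255
  255 255 255 255 255 255 255 255]
 [221 220 219 217 218 219 219 220 226 202 206 184 162 255 255 255 255 255
  255 255 255 255 255 255 255 255]
 [221 221 218 215 213 220 218 225 205 150 165 136 136 127 135 254 255 255
  255 255 255 255 255 255 255 255]
 [221 220 216 216 217 220 224 200 150 141 146 148 146 142 134 126 161 255
  255 255 255 255 255 255 255 255]
 [221 220 219 216 216 223 214 150 143 151 152 147 151 147 143 139 126 168
  255 255 255 255 255 255 255 255]
 [222 220 218 215 216 224 175 136 149 150 152 156 158 154 149 144 137 123
  215 255 255 255 255 255 255 255]
 [221 221 217 213 219 228 154 144 155 157 161 163 162 157 154 149 144 124
  112 255 255 255 255 255 255 255]
 [220 219 
[... 1252 characters left out ...]
78 249 255
  255 255 254 254 255 255 255 255]
 [219 219 213 210 203 255 255 255 255 255 255 255 221 253 254 255 255 255
  255 254 254 254 254 255 255 255]
 [217 218 214 209 204 255 255 255 255 255 255 255 255 255 255 255 255 255
  254 254 254 254 254 254 253 255]
 [217 219 214 210 201 255 255 255 255 255 255 255 255 255 255 255 254 254
  254 254 254 254 254 254 253 254]
 [218 217 213 206 255 255 255 255 255 255 255 253 254 254 254 254 254 254
  254 254 254 254 254 254 253 254]
 [218 217 210 201 255 255 255 255 255 255 255 253 254 254 254 254 254 254
  254 254 254 254 254 254 253 254]
 [217 218 210 199 255 255 255 255 255 255 255 253 254 254 254 254 254 254
  254 254 254 254 254 254 253 254]]
```

View pics/w7c.png

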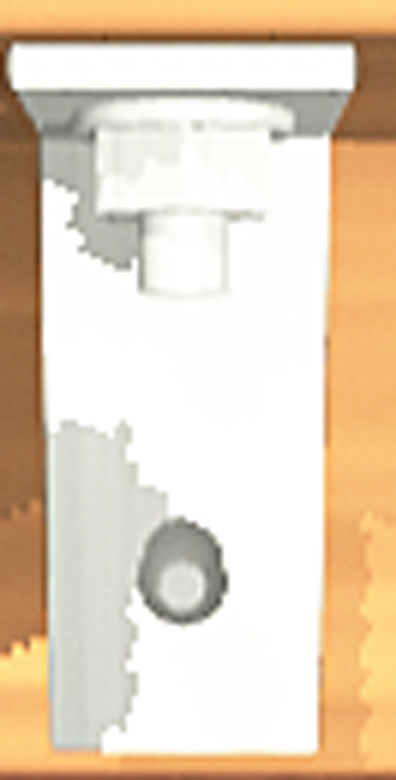

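Run:
```python
from h import *
f=load("w7"); crop(f,235,245,160,115,5,"w7d.png")
pin=onz(f,312,177.4,.092); print("pin",pin)
for z in (.168,.170,.172):
    rg=onz(f,315.2,307.3,z); print("ring",rg,toolvec(pin-rg,-160.75), (toolvec(rg[:2]-np.array([.6472,.1848]),-160.75)*30))
```

```text
pin [0.60192951 0.16847607 0.092     ]
ring [0.64925442 0.18694215 0.168     ] [ 1.69223404 -0.06103481] [-2.64579777  1.3450585 ]
ring [0.6482924  0.18660076 0.17      ] [ 1.65820795 -0.06086374] [-1.62501489  1.33992638]
ring [0.64733038 0.18625937 0.172     ] [ 1.62418185 -0.06069267] [-0.60423201  1.33479426]
```

View pics/w7d.png

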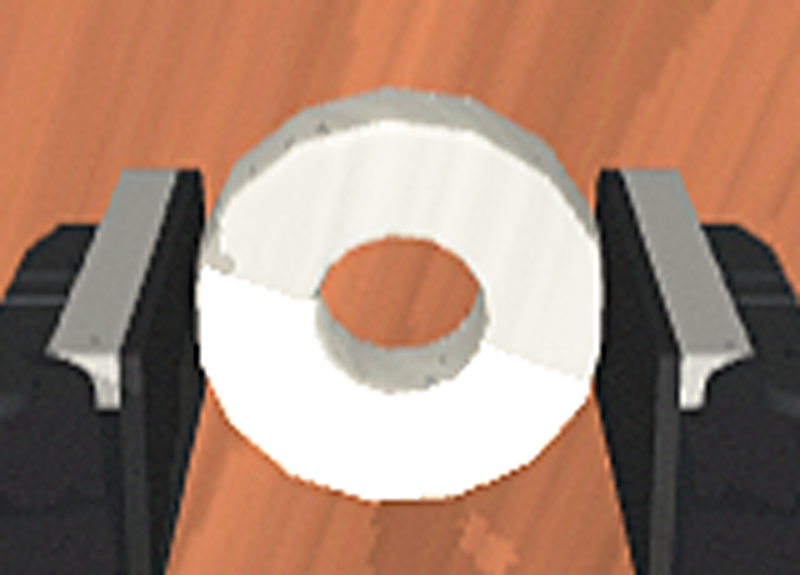

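Call:
drive_tool(
  commands=[
    {"x": 0.8,"y": -0.06,"z": 0,"wx": 0,"wy": 0,"wz": 0,"hand": -0.6},
    {"x": 0.86,"y": 0,"z": 0.5,"wx": 0,"wy": 0,"wz": 0,"hand": -0.6},
    {"x": 0,"y": 0,"z": 0.9,"wx": 0,"wy": 0,"wz": 0,"hand": -0.6},
    {"x": 0,"y": 0,"z": 0.5,"wx": 0,"wy": 0,"wz": 0,"hand": -0.6},
    {"x": 0,"y": 0,"z": 0,"wx": 0,"wy": 0,"wz": 0,"hand": -0.6},
    {"x": 0,"y": 0,"z": 0,"wx": 0,"wy": 0,"wz": 0,"hand": -0.6},
  ],
)

```text
time: 8.02
eef_pos: [0.601, 0.1662, 0.1057]
ee_rot: [180.0, -0.1, -160.8]
ft_force: [0.5, 0.9, 0.0]
gripper_width: 0.0357
```

Run:
```python
from h import *
f=snap("wrist","w8"); st(); crop(f,235,245,160,115,5,"w8c.png")
s=snap("side","s8"); u,v=proj(s,[.601,.168,.1]); crop(s,int(u)-60,int(v)-50,120,90,6,"s8c.png")
```

```text
{'time': np.float64(8.0667), 'joints': array([ 8.76970e+00,  3.23985e+01, -3.62690e+00,  5.39532e+01,
       -4.10000e-03, -1.04235e+01]), 'eef_pos': array([0.6019, 0.1666, 0.1066]), 'ee_rot': array([-1.799921e+02,  2.030000e-02, -1.608068e+02]), 'ft_force': array([ 0.2677, -0.8465, -0.6147]), 'gripper_width': np.float64(0.0357)}
```

View pics/w8c.png

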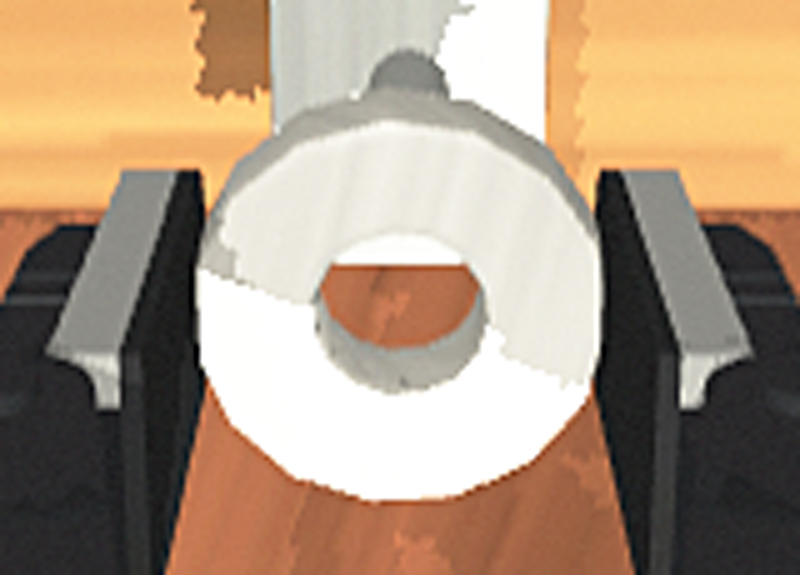

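View pics/s8c.png

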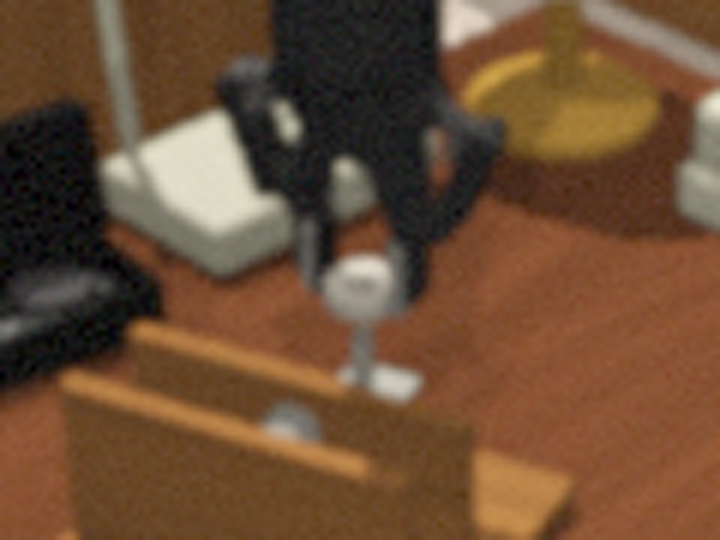

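Run:
```python
from h import *
f=load("w8"); x=np.array([np.cos(np.radians(199.2)),np.sin(np.radians(199.2)),0])
a=onz(f,235+409/5,245+49/5,.054); pin=a-.005*x
ring=onz(f,315,307.3,.106+.0084); print(pin,ring,toolvec(pin-ring,199.2)*30)
c,_=ray(f,0,0);print(c)
# ring apparent diameter check for height
for z in(.112,.1144,.117): print(z,np.linalg.norm(onz(f,235+197/5,305,z)-onz(f,235+602/5,305,z)),np.linalg.norm(onz(f,315,245+123/5,z)-onz(f,315,245+500/5,z)))
```

```text
[0.60232113 0.16883694 0.054     ] [0.60217962 0.16748885 0.1144    ] [-0.57697873  1.22656676]
[0.5373248  0.14469158 0.24874182]
0.112 0.03631874512782899 0.03730442544213061
0.1144 0.0356813030804102 0.036649683400578316
0.117 0.03499074086237314 0.03594037952222999
```

Call:
drive_tool(
  commands=[
    {"x": 0,"y": 0.035,"z": 0,"wx": 0,"wy": 0,"wz": 0,"hand": -0.6},
    {"x": 0,"y": 0,"z": 0.25,"wx": 0,"wy": 0,"wz": 0,"hand": -0.6},
    {"x": 0,"y": 0,"z": 0.25,"wx": 0,"wy": 0,"wz": 0,"hand": -0.6},
    {"x": 0,"y": 0,"z": 0.25,"wx": 0,"wy": 0,"wz": 0,"hand": -0.6},
    {"x": 0,"y": 0,"z": 0,"wx": 0,"wy": 0,"wz": 0,"hand": -0.6},
  ],
)

```text
time: 8.53
eef_pos: [0.6, 0.1683, 0.0813]
ee_rot: [180.0, -0.2, -160.7]
ft_force: [0.5, 0.1, -0.2]
gripper_width: 0.0355
```

Run:
```python
from h import *
f=snap("wrist","w9"); st(); crop(f,235,245,160,115,5,"w9c.png")
```

```text
{'time': np.float64(8.5833), 'joints': array([ 8.94950e+00,  3.37314e+01, -5.32100e+00,  5.10801e+01,
       -1.70000e-03, -1.03171e+01]), 'eef_pos': array([0.6003, 0.1683, 0.0821]), 'ee_rot': array([ 1.799779e+02, -1.307000e-01, -1.607334e+02]), 'ft_force': array([-0.2354,  0.0859, -0.7959]), 'gripper_width': np.float64(0.0358)}
```

View pics/w9c.png

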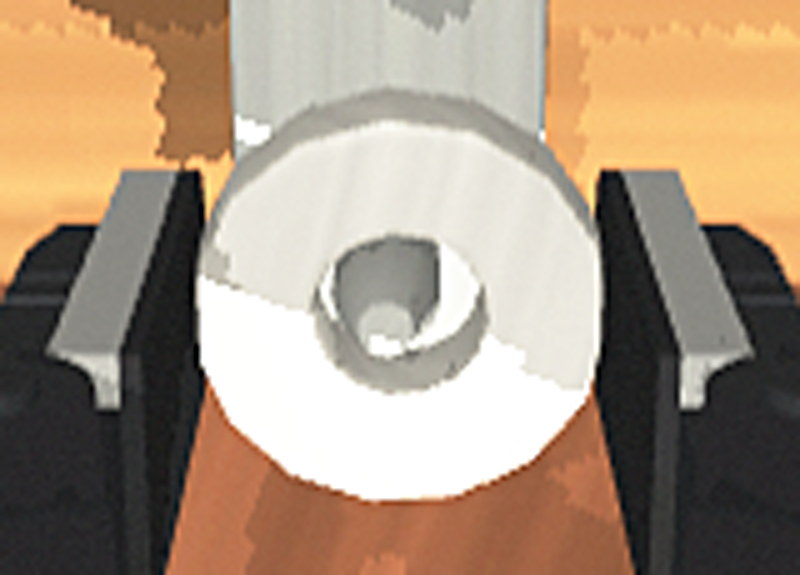

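Call:
drive_tool(
  commands=[
    {"x": -0.01,"y": -0.035,"z": 0.1,"wx": 0,"wy": 0,"wz": 0,"hand": -0.6},
    {"x": 0,"y": 0,"z": 0.25,"wx": 0,"wy": 0,"wz": 0,"hand": -0.6},
    {"x": 0,"y": 0,"z": 0.25,"wx": 0,"wy": 0,"wz": 0,"hand": -0.6},
    {"x": 0,"y": 0,"z": 0.15,"wx": 0,"wy": 0,"wz": 0,"hand": -0.6},
    {"x": 0,"y": 0,"z": 0,"wx": 0,"wy": 0,"wz": 0,"hand": -0.6},
    {"x": 0,"y": 0,"z": 0,"wx": 0,"wy": 0,"wz": 0,"hand": -0.6},
  ],
)

```text
time: 9.08
eef_pos: [0.6016, 0.1675, 0.0604]
ee_rot: [180.0, -0.0, -160.7]
ft_force: [-0.2, 0.2, -1.1]
gripper_width: 0.0358
```

Run:
```python
from h import *
f=snap("wrist","w10"); st(); crop(f,235,245,160,115,5,"w10c.png")
```

```text
{'time': np.float64(9.1333), 'joints': array([ 8.85470e+00,  3.50093e+01, -6.58820e+00,  4.84062e+01,
       -2.00000e-04, -1.04085e+01]), 'eef_pos': array([0.6019, 0.1675, 0.0609]), 'ee_rot': array([ 1.799996e+02, -3.600000e-03, -1.607368e+02]), 'ft_force': array([ 0.5901,  0.0232, -0.7621]), 'gripper_width': np.float64(0.0358)}
```

View pics/w10c.png

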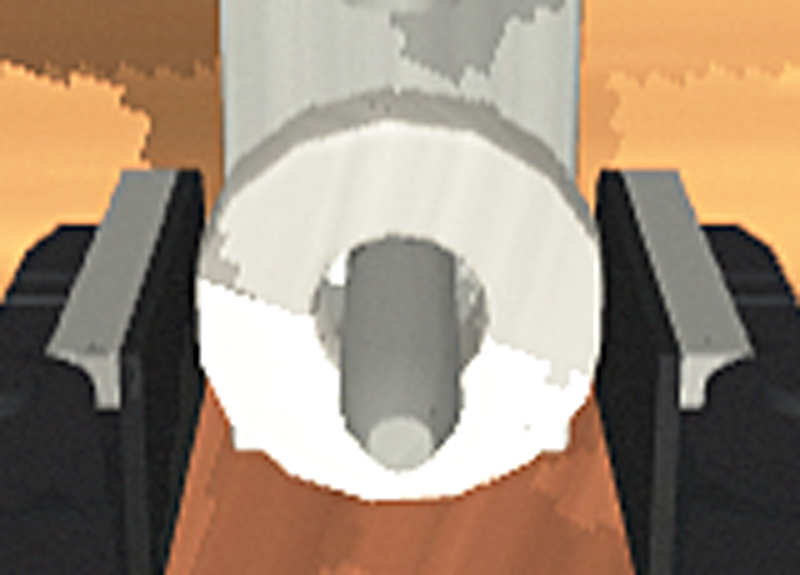

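Call:
drive_tool(
  commands=[
    {"x": 0,"y": 0,"z": 0.1,"wx": 0,"wy": 0,"wz": 0,"hand": -0.6},
    {"x": 0,"y": 0,"z": 0.06,"wx": 0,"wy": 0,"wz": 0,"hand": -0.6},
    {"x": 0,"y": 0,"z": 0,"wx": 0,"wy": 0,"wz": 0,"hand": -0.6},
  ],
)

```text
time: 9.38
eef_pos: [0.6017, 0.1675, 0.0558]
ee_rot: [180.0, -0.0, -160.7]
ft_force: [-0.1, 0.4, -0.5]
gripper_width: 0.0357
```

Near home; a touch lower to feel contact, then open.

Call:
drive_tool(
  commands=[
    {"x": 0,"y": 0,"z": 0.05,"wx": 0,"wy": 0,"wz": 0,"hand": -0.6},
    {"x": 0,"y": 0,"z": 0,"wx": 0,"wy": 0,"wz": 0,"hand": -0.6},
  ],
)

```text
time: 9.55
eef_pos: [0.6019, 0.1675, 0.0556]
ee_rot: [-180.0, 0.0, -160.7]
ft_force: [-3.6, -0.6, 9.1]
gripper_width: 0.036
```

Call:
drive_tool(
  commands=[
    {"x": 0,"y": 0,"z": 0,"wx": 0,"wy": 0,"wz": 0,"hand": 0.1},
    {"x": 0,"y": 0,"z": 0,"wx": 0,"wy": 0,"wz": 0,"hand": 0.2},
    {"x": 0,"y": 0,"z": 0,"wx": 0,"wy": 0,"wz": 0,"hand": 0.2},
    {"x": 0,"y": 0,"z": 0,"wx": 0,"wy": 0,"wz": 0,"hand": 0.2},
    {"x": 0,"y": 0,"z": -0.5,"wx": 0,"wy": 0,"wz": 0,"hand": 0.2},
    {"x": 0,"y": 0,"z": -0.95,"wx": 0,"wy": 0,"wz": 0,"hand": 0.2},
    {"x": 0,"y": 0,"z": -0.95,"wx": 0,"wy": 0,"wz": 0,"hand": 0.2},
    {"x": 0,"y": 0,"z": -0.95,"wx": 0,"wy": 0,"wz": 0,"hand": 1},
    {"x": 0,"y": 0,"z": -0.5,"wx": 0,"wy": 0,"wz": 0,"hand": 1},
  ],
)

```text
time: 10.3
eef_pos: [0.6031, 0.1677, 0.1735]
ee_rot: [-180.0, 0.2, -160.7]
ft_force: [0.8, -0.4, 0.1]
gripper_width: 0.0735
```

Run:
```python
from h import *
f=snap("wrist","w11"); st(); crop(f,205,200,200,150,4,"w11c.png")
```

```text
{'time': np.float64(10.35), 'joints': array([ 8.85580e+00,  2.93369e+01,  2.06850e+00,  6.23489e+01,
       -2.00000e-04, -1.04086e+01]), 'eef_pos': array([0.6041, 0.1679, 0.1755]), 'ee_rot': array([-179.9307,    0.3763, -160.7353]), 'ft_force': array([1.6368, 0.9566, 2.2516]), 'gripper_width': np.float64(0.0803)}
```

View pics/w11c.png

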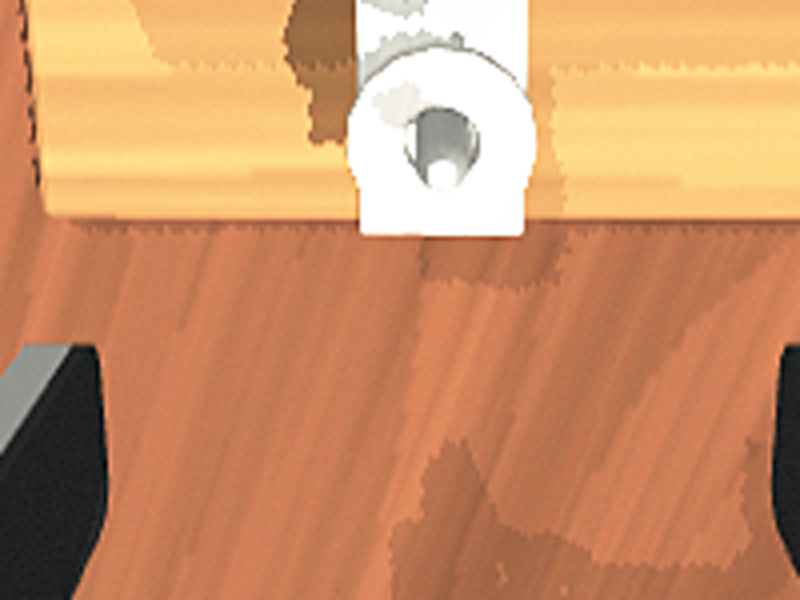

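Call:
drive_tool(
  commands=[
    {"x": 0.08,"y": -0.95,"z": 0,"wx": 0,"wy": 0,"wz": 0,"hand": 1},
    {"x": 0.08,"y": -0.95,"z": 0,"wx": 0,"wy": 0,"wz": 0,"hand": 1},
    {"x": 0.08,"y": -0.95,"z": 0,"wx": 0,"wy": 0,"wz": 0,"hand": 1},
    {"x": 0.08,"y": -0.95,"z": 0,"wx": 0,"wy": 0,"wz": 0,"hand": 1},
    {"x": 0.08,"y": -0.95,"z": 0,"wx": 0,"wy": 0,"wz": 0,"hand": 1},
    {"x": 0.08,"y": -0.95,"z": 0,"wx": 0,"wy": 0,"wz": 0,"hand": 1},
    {"x": 0.08,"y": -0.95,"z": 0,"wx": 0,"wy": 0,"wz": 0,"hand": 1},
    {"x": 0.08,"y": -0.95,"z": 0,"wx": 0,"wy": 0,"wz": 0,"hand": 1},
    {"x": 0.08,"y": -0.95,"z": 0,"wx": 0,"wy": 0,"wz": 0,"hand": 1},
  ],
)

```text
time: 11.1
eef_pos: [0.6662, -0.0831, 0.1697]
ee_rot: [180.0, -0.0, -160.7]
ft_force: [0.7, -1.6, -0.8]
gripper_width: 0.0854
```

Call:
drive_tool(
  commands=[
    {"x": 0.08,"y": -0.95,"z": 0,"wx": 0,"wy": 0,"wz": 0,"hand": 1},
    {"x": 0.08,"y": -0.95,"z": 0,"wx": 0,"wy": 0,"wz": 0,"hand": 1},
    {"x": 0.08,"y": -0.95,"z": 0,"wx": 0,"wy": 0,"wz": 0,"hand": 1},
    {"x": 0,"y": 0,"z": 0,"wx": 0,"wy": 0,"wz": 0.125,"hand": 1},
    {"x": 0,"y": 0,"z": 0,"wx": 0,"wy": 0,"wz": 0.125,"hand": 1},
    {"x": 0,"y": 0,"z": 0,"wx": 0,"wy": 0,"wz": 0.125,"hand": 1},
    {"x": 0,"y": 0,"z": 0,"wx": 0,"wy": 0,"wz": 0.125,"hand": 1},
    {"x": 0,"y": 0,"z": 0,"wx": 0,"wy": 0,"wz": 0.125,"hand": 1},
    {"x": 0,"y": 0,"z": 0,"wx": 0,"wy": 0,"wz": 0.125,"hand": 1},
    {"x": 0,"y": 0,"z": 0,"wx": 0,"wy": 0,"wz": 0.125,"hand": 1},
  ],
)

```text
time: 11.93
eef_pos: [0.6874, -0.1648, 0.1696]
ee_rot: [-180.0, -0.0, 148.8]
ft_force: [-0.2, -1.0, -0.7]
gripper_width: 0.0855
```

Call:
drive_tool(
  commands=[
    {"x": 0,"y": 0,"z": 0,"wx": 0,"wy": 0,"wz": 0.125,"hand": 1},
    {"x": 0,"y": 0,"z": 0,"wx": 0,"wy": 0,"wz": 0.125,"hand": 1},
    {"x": 0,"y": 0,"z": 0,"wx": 0,"wy": 0,"wz": 0.125,"hand": 1},
    {"x": 0,"y": 0,"z": 0,"wx": 0,"wy": 0,"wz": 0.125,"hand": 1},
    {"x": 0,"y": 0,"z": 0,"wx": 0,"wy": 0,"wz": 0.02,"hand": 1},
    {"x": 0,"y": 0,"z": 0,"wx": 0,"wy": 0,"wz": 0,"hand": 1},
  ],
)

```text
time: 12.43
eef_pos: [0.6874, -0.1648, 0.1697]
ee_rot: [-180.0, -0.0, 119.5]
ft_force: [0.4, -0.5, -0.4]
gripper_width: 0.0853
```

Run:
```python
from h import *
f=snap("wrist","w12"); st()
```

```text
{'time': np.float64(12.4833), 'joints': array([-19.4006,  39.1066,  18.4039,  69.3216,   0.    ,  41.0502]), 'eef_pos': array([ 0.6874, -0.1648,  0.1698]), 'ee_rot': array([-1.799841e+02, -1.830000e-02,  1.195492e+02]), 'ft_force': array([ 0.8862, -0.4246,  0.469 ]), 'gripper_width': np.float64(0.0853)}
```

View pics/w12.png

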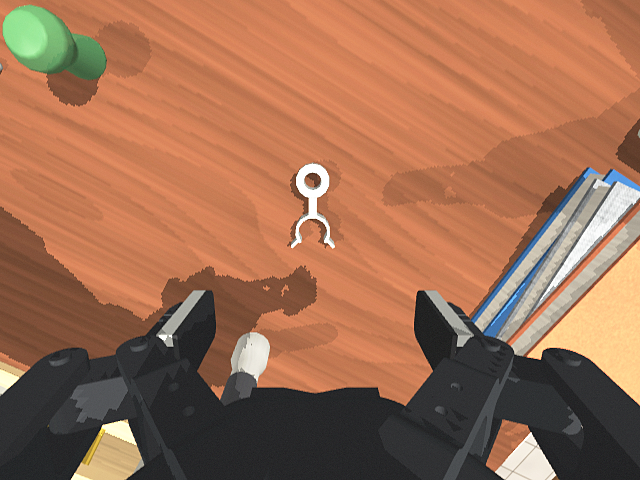

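Run:
```python
from h import *
f=load("w12");o=r.get_obs()
hsv=cv2.cvtColor(f["color"],cv2.COLOR_BGR2HSV)
m=((hsv[...,1]<70)&(hsv[...,2]>150)).astype(np.uint8); m[:, :270]=0;m[:,350:]=0;m[:150]=0;m[255:]=0
ys,xs=np.nonzero(m); print(xs.min(),xs.max(),ys.min(),ys.max())
top=m[:198]; ys,xs=np.nonzero(top); 
cs=max(cv2.findContours(top,cv2.RETR_EXTERNAL,cv2.CHAIN_APPROX_NONE)[0],key=len); e=cv2.fitEllipse(cs); print(e)
P=onz(f,*e[0],.02)
jm=m.copy(); jm[:225]=0; l=np.nonzero(jm)[1]; J=onz(f,(l.min()+l.max())/2,240,.015); print(P,J, np.degrees(np.arctan2(*(J-P)[1::-1])),(l.min()+l.max())/2)
print(toolvec(P[:2]-o["eef_pos"][:2],o["ee_rot"][2]))
print([onz(f,xs.min(),e[0][1],.02),onz(f,xs.max()+1,e[0][1],.02)])
crop(f,270,150,80,110,5,"w12c.png")
```

```text
291 334 163 248
((312.2041931152344, 180.29832458496094), (32.54783630371094, 34.34321975708008), 5.670740127563477)
[ 0.66666655 -0.13157576  0.02      ] [ 0.69384915 -0.17953014  0.015     ] -60.45357763280007 312.5
[ 1.30384733 -0.05505435]
[array([ 0.65444456, -0.13846287,  0.02      ]), array([ 0.67933486, -0.12443713,  0.02      ])]
```

View pics/w12c.png

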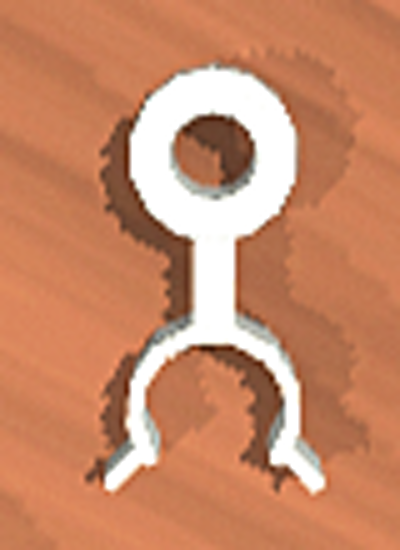

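Call:
drive_tool(
  commands=[
    {"x": 0.9,"y": -0.05,"z": 0,"wx": 0,"wy": 0,"wz": 0,"hand": 1},
    {"x": 0.44,"y": 0,"z": 0.6,"wx": 0,"wy": 0,"wz": 0,"hand": 0.3},
    {"x": 0,"y": 0,"z": 0.95,"wx": 0,"wy": 0,"wz": 0,"hand": 0.3},
    {"x": 0,"y": 0,"z": 0.95,"wx": 0,"wy": 0,"wz": 0,"hand": 0.3},
    {"x": 0,"y": 0,"z": 0.95,"wx": 0,"wy": 0,"wz": 0,"hand": 0.3},
    {"x": 0,"y": 0,"z": 0.75,"wx": 0,"wy": 0,"wz": 0,"hand": 0.3},
    {"x": 0,"y": 0,"z": 0.4,"wx": 0,"wy": 0,"wz": 0,"hand": 0.3},
    {"x": 0,"y": 0,"z": 0,"wx": 0,"wy": 0,"wz": 0,"hand": 0.3},
    {"x": 0,"y": 0,"z": 0,"wx": 0,"wy": 0,"wz": 0,"hand": 0.3},
  ],
)

```text
time: 13.23
eef_pos: [0.6665, -0.1305, 0.0323]
ee_rot: [-180.0, -0.0, 119.4]
ft_force: [0.7, 0.8, 1.7]
gripper_width: 0.0556
```

Run:
```python
from h import *
f=snap("wrist","w13"); st(); crop(f,180,200,270,180,2.9,"w13c.png")
o=r.get_obs(); P=onz(f,312,291,.02); print(toolvec(P[:2]-o["eef_pos"][:2],o["ee_rot"][2]))
```

```text
{'time': np.float64(13.2833), 'joints': array([-1.72438e+01,  4.19318e+01,  2.20330e+00,  5.01788e+01,
        4.00000e-04,  4.33584e+01]), 'eef_pos': array([ 0.6674, -0.1308,  0.0334]), 'ee_rot': array([1.799361e+02, 6.720000e-02, 1.193977e+02]), 'ft_force': array([0.4844, 0.5278, 0.1201]), 'gripper_width': np.float64(0.0559)}
[-0.06110689 -0.05349264]
```

View pics/w13c.png

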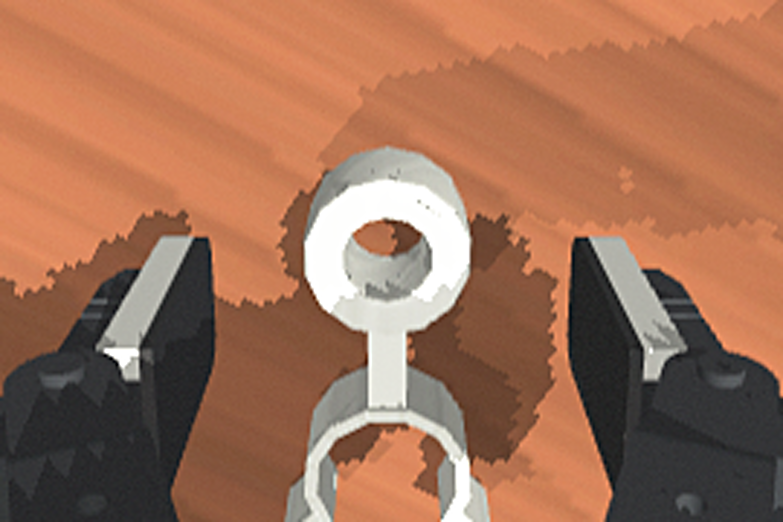

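Run:
```python
from h import *
f=load("w13")
P=onz(f,313.6,288.1,.02); print(P,toolvec(P[:2]-[.667,-.1307],119.4)*30)
```

```text
[ 0.66679204 -0.13142231  0.02      ] [-0.52719808 -0.53576395]
```

Call:
drive_tool(
  commands=[
    {"x": 0,"y": -0.02,"z": 0.5,"wx": 0,"wy": 0,"wz": 0,"hand": 0.3},
    {"x": 0,"y": 0,"z": 0.35,"wx": 0,"wy": 0,"wz": 0,"hand": 0.2},
    {"x": 0,"y": 0,"z": 0.1,"wx": 0,"wy": 0,"wz": 0,"hand": 0.1},
    {"x": 0,"y": 0,"z": 0,"wx": 0,"wy": 0,"wz": 0,"hand": 0},
    {"x": 0,"y": 0,"z": 0,"wx": 0,"wy": 0,"wz": 0,"hand": -0.2},
    {"x": 0,"y": 0,"z": 0,"wx": 0,"wy": 0,"wz": 0,"hand": -0.4},
    {"x": 0,"y": 0,"z": 0,"wx": 0,"wy": 0,"wz": 0,"hand": -0.7},
    {"x": 0,"y": 0,"z": 0,"wx": 0,"wy": 0,"wz": 0,"hand": -0.8},
    {"x": 0,"y": 0,"z": 0,"wx": 0,"wy": 0,"wz": 0,"hand": -0.8},
  ],
  squeeze=50,
)

```text
time: 14.03
eef_pos: [0.6667, -0.131, 0.0046]
ee_rot: [179.9, 0.1, 119.3]
ft_force: [-1.0, 0.4, 6.4]
gripper_width: 0.0274
```

Run:
```python
from h import *
f=snap("wrist","w14"); st(); crop(f,190,220,260,160,3,"w14c.png")
```

```text
{'time': np.float64(14.0833), 'joints': array([-1.72779e+01,  4.36370e+01,  6.90800e-01,  4.69660e+01,
        2.70000e-03,  4.33848e+01]), 'eef_pos': array([ 0.6667, -0.131 ,  0.0046]), 'ee_rot': array([1.799377e+02, 6.190000e-02, 1.193373e+02]), 'ft_force': array([-0.793 ,  0.7955,  6.873 ]), 'gripper_width': np.float64(0.0271)}
```

View pics/w14c.png

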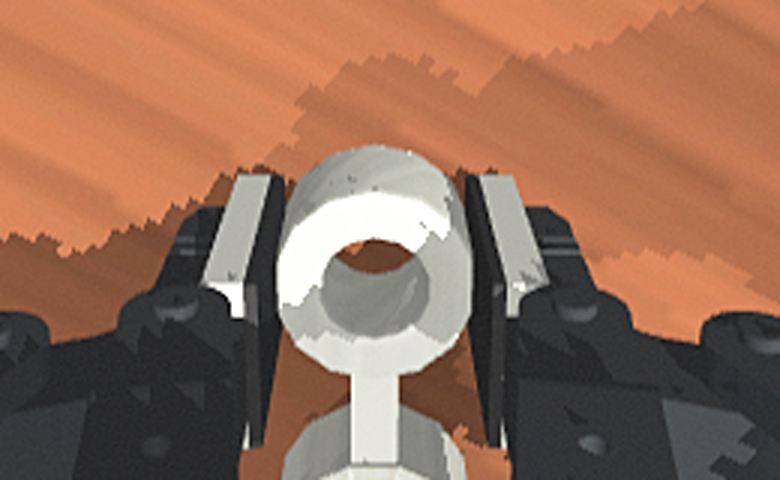

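Call:
drive_tool(
  commands=[
    {"x": 0,"y": 0,"z": -0.2,"wx": 0,"wy": 0,"wz": 0,"hand": -0.8},
    {"x": 0,"y": 0,"z": -0.8,"wx": 0,"wy": 0,"wz": 0,"hand": -0.8},
    {"x": 0,"y": 0,"z": -0.95,"wx": 0,"wy": 0,"wz": 0,"hand": -0.8},
    {"x": 0,"y": 0,"z": -0.95,"wx": 0,"wy": 0,"wz": 0,"hand": -0.8},
    {"x": 0,"y": 0,"z": -0.95,"wx": 0,"wy": 0,"wz": 0,"hand": -0.8},
    {"x": 0,"y": 0,"z": -0.95,"wx": 0,"wy": 0,"wz": 0,"hand": -0.8},
    {"x": 0,"y": 0,"z": -0.7,"wx": 0,"wy": 0,"wz": 0,"hand": -0.8},
    {"x": 0,"y": 0,"z": 0,"wx": 0,"wy": 0,"wz": 0,"hand": -0.8},
    {"x": 0,"y": 0,"z": 0,"wx": 0,"wy": 0,"wz": 0,"hand": -0.8},
  ],
)

```text
time: 14.83
eef_pos: [0.6666, -0.131, 0.17]
ee_rot: [179.9, 0.1, 119.3]
ft_force: [-0.3, 0.4, -2.3]
gripper_width: 0.0275
```

Run:
```python
from h import *
f=snap("wrist","w15"); st(); crop(f,190,220,260,160,3,"w15c.png")
for n,e,z,yaw in(("w14",[.6667,-.131],.02,119.34),):
    P=onz(load(n),314.5,315,z); print(toolvec(P[:2]-e,yaw)*30)
s=snap("side","s15"); u,v=proj(s,[.667,-.131,.18]); crop(s,int(u)-60,int(v)-50,120,90,6,"s15c.png")
```

```text
{'time': np.float64(14.8833), 'joints': array([-1.72783e+01,  3.57125e+01,  1.20365e+01,  6.63355e+01,
       -8.00000e-04,  4.33860e+01]), 'eef_pos': array([ 0.6658, -0.1307,  0.1684]), 'ee_rot': array([-1.799915e+02, -7.700000e-03,  1.193357e+02]), 'ft_force': array([ 0.0739, -0.7031, -1.9236]), 'gripper_width': np.float64(0.0276)}
[-0.81207898  0.18045749]
```

View pics/w15c.png

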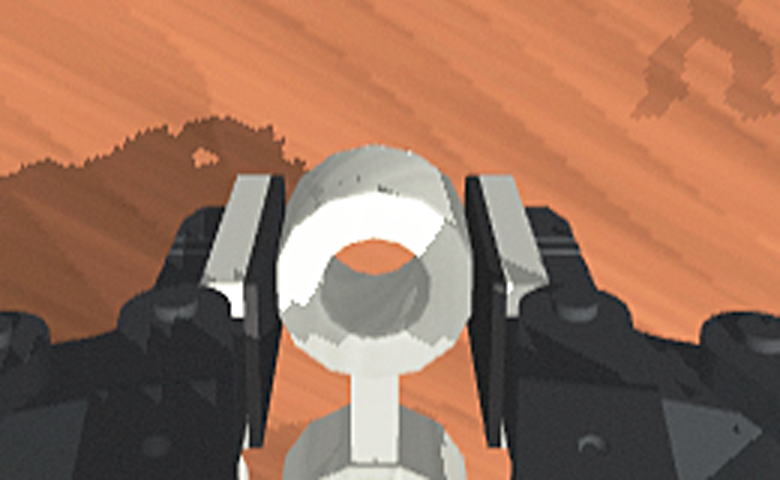

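View pics/s15c.png

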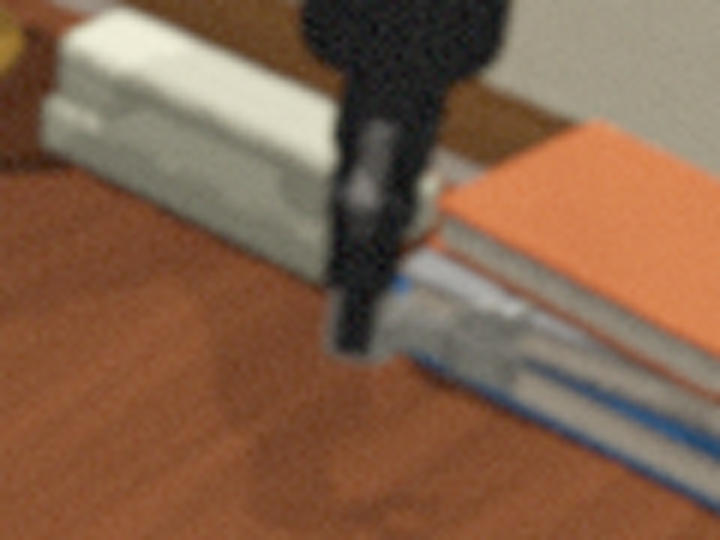

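Call:
drive_tool(
  commands=[
    {"x": 0,"y": 0,"z": 0,"wx": 0,"wy": 0,"wz": -0.12,"hand": -0.8},
    {"x": 0,"y": 0,"z": 0,"wx": 0,"wy": 0,"wz": -0.12,"hand": -0.8},
    {"x": 0,"y": 0,"z": 0,"wx": 0,"wy": 0,"wz": -0.12,"hand": -0.8},
    {"x": 0,"y": 0,"z": 0,"wx": 0,"wy": 0,"wz": -0.12,"hand": -0.8},
    {"x": 0,"y": 0,"z": 0,"wx": 0,"wy": 0,"wz": -0.12,"hand": -0.8},
    {"x": 0,"y": 0,"z": 0,"wx": 0,"wy": 0,"wz": -0.12,"hand": -0.8},
    {"x": 0,"y": 0,"z": 0,"wx": 0,"wy": 0,"wz": -0.12,"hand": -0.8},
    {"x": 0,"y": 0,"z": 0,"wx": 0,"wy": 0,"wz": -0.12,"hand": -0.8},
    {"x": 0,"y": 0,"z": 0,"wx": 0,"wy": 0,"wz": -0.12,"hand": -0.8},
    {"x": 0,"y": 0,"z": 0,"wx": 0,"wy": 0,"wz": -0.12,"hand": -0.8},
  ],
)

```text
time: 15.77
eef_pos: [0.665, -0.1305, 0.1666]
ee_rot: [179.9, -0.2, -171.6]
ft_force: [0.6, -0.4, -1.6]
gripper_width: 0.0272
```

Call:
drive_tool(
  commands=[
    {"x": 0,"y": 0,"z": 0,"wx": 0,"wy": 0,"wz": -0.12,"hand": -0.8},
    {"x": 0,"y": 0,"z": 0,"wx": 0,"wy": 0,"wz": -0.075,"hand": -0.8},
    {"x": -0.11,"y": 0.9,"z": 0,"wx": 0,"wy": 0,"wz": 0,"hand": -0.8},
    {"x": -0.11,"y": 0.9,"z": 0,"wx": 0,"wy": 0,"wz": 0,"hand": -0.8},
    {"x": -0.11,"y": 0.9,"z": 0,"wx": 0,"wy": 0,"wz": 0,"hand": -0.8},
    {"x": -0.11,"y": 0.9,"z": 0,"wx": 0,"wy": 0,"wz": 0,"hand": -0.8},
    {"x": -0.11,"y": 0.9,"z": 0,"wx": 0,"wy": 0,"wz": 0,"hand": -0.8},
    {"x": -0.11,"y": 0.9,"z": 0,"wx": 0,"wy": 0,"wz": 0,"hand": -0.8},
  ],
)

```text
time: 16.43
eef_pos: [0.6297, 0.0299, 0.1669]
ee_rot: [179.9, -0.2, -160.8]
ft_force: [0.5, 0.5, -1.2]
gripper_width: 0.0273
```

Call:
drive_tool(
  commands=[
    {"x": -0.11,"y": 0.9,"z": 0,"wx": 0,"wy": 0,"wz": 0,"hand": -0.8},
    {"x": -0.11,"y": 0.9,"z": 0,"wx": 0,"wy": 0,"wz": 0,"hand": -0.8},
    {"x": -0.11,"y": 0.9,"z": 0,"wx": 0,"wy": 0,"wz": 0,"hand": -0.8},
    {"x": -0.11,"y": 0.9,"z": 0,"wx": 0,"wy": 0,"wz": 0,"hand": -0.8},
    {"x": 0,"y": 0,"z": 0,"wx": 0,"wy": 0,"wz": 0,"hand": -0.8},
    {"x": 0,"y": 0,"z": 0,"wx": 0,"wy": 0,"wz": 0,"hand": -0.8},
  ],
)

```text
time: 16.93
eef_pos: [0.6067, 0.1362, 0.1671]
ee_rot: [180.0, -0.1, -160.6]
ft_force: [-0.3, -0.1, -0.9]
gripper_width: 0.0275
```

Call:
drive_tool(
  commands=[
    {"x": -0.2,"y": 0.7,"z": 0,"wx": 0,"wy": 0,"wz": 0,"hand": -0.8},
    {"x": 0,"y": 0.34,"z": 0.3,"wx": 0,"wy": 0,"wz": 0,"hand": -0.8},
    {"x": 0,"y": 0,"z": 0.8,"wx": 0,"wy": 0,"wz": 0,"hand": -0.8},
    {"x": 0,"y": 0,"z": 0.7,"wx": 0,"wy": 0,"wz": 0,"hand": -0.8},
    {"x": 0,"y": 0,"z": 0.3,"wx": 0,"wy": 0,"wz": 0,"hand": -0.8},
    {"x": 0,"y": 0,"z": 0,"wx": 0,"wy": 0,"wz": 0,"hand": -0.8},
    {"x": 0,"y": 0,"z": 0,"wx": 0,"wy": 0,"wz": 0,"hand": -0.8},
  ],
)

```text
time: 17.52
eef_pos: [0.6031, 0.1658, 0.1051]
ee_rot: [180.0, -0.1, -160.8]
ft_force: [0.3, 0.3, -0.3]
gripper_width: 0.0273
```

Run:
```python
from h import *
f=snap("wrist","w16"); st(); crop(f,210,230,210,140,3.8,"w16c.png")
s=snap("side","s16"); u,v=proj(s,[.602,.168,.1]); crop(s,int(u)-60,int(v)-50,120,90,6,"s16c.png")
```

```text
{'time': np.float64(17.5667), 'joints': array([ 8.68740e+00,  3.25881e+01, -3.36780e+00,  5.40188e+01,
       -5.30000e-03, -1.05481e+01]), 'eef_pos': array([0.6038, 0.166 , 0.1061]), 'ee_rot': array([-1.799901e+02,  2.400000e-02, -1.607645e+02]), 'ft_force': array([ 0.0705, -0.582 , -1.231 ]), 'gripper_width': np.float64(0.0271)}
```

View pics/w16c.png

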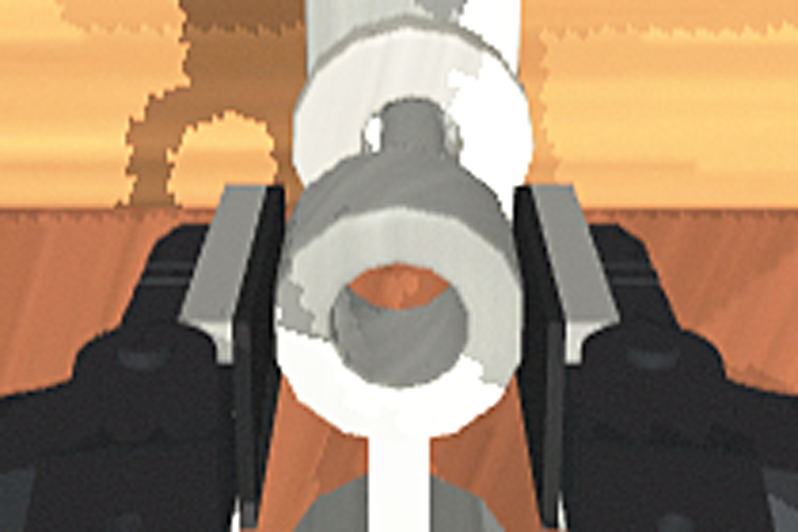

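View pics/s16c.png

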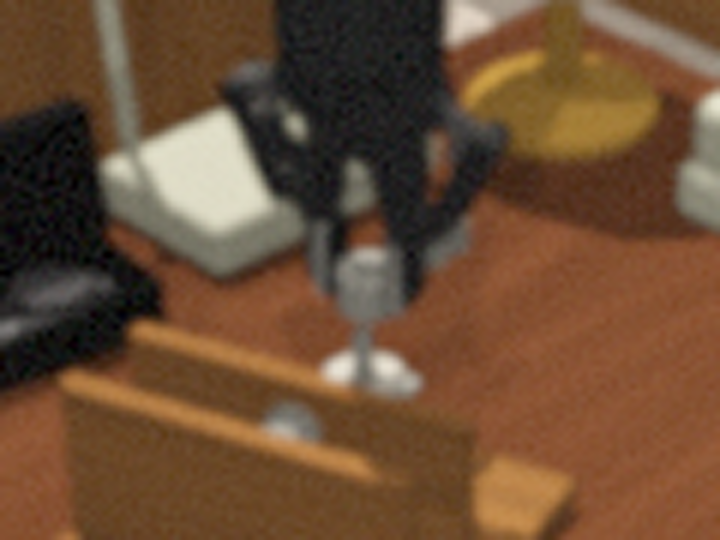

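Call:
drive_tool(
  commands=[
    {"x": 0.03,"y": 0.067,"z": 0,"wx": 0,"wy": 0,"wz": 0,"hand": -0.8},
    {"x": 0,"y": 0,"z": 0.2,"wx": 0,"wy": 0,"wz": 0,"hand": -0.8},
    {"x": 0,"y": 0,"z": 0.2,"wx": 0,"wy": 0,"wz": 0,"hand": -0.8},
    {"x": 0,"y": 0,"z": 0.15,"wx": 0,"wy": 0,"wz": 0,"hand": -0.8},
    {"x": 0,"y": 0,"z": 0,"wx": 0,"wy": 0,"wz": 0,"hand": -0.8},
    {"x": 0,"y": 0,"z": 0,"wx": 0,"wy": 0,"wz": 0,"hand": -0.8},
  ],
)

```text
time: 18.12
eef_pos: [0.6015, 0.1679, 0.0886]
ee_rot: [180.0, -0.1, -160.7]
ft_force: [-0.4, 0.1, -1.1]
gripper_width: 0.0272
```

Run:
```python
from h import *
f=snap("wrist","w17"); st(); crop(f,210,230,210,140,3.8,"w17c.png")
```

```text
{'time': np.float64(18.1667), 'joints': array([ 8.89600e+00,  3.33982e+01, -4.76940e+00,  5.18503e+01,
       -1.10000e-03, -1.03665e+01]), 'eef_pos': array([0.6018, 0.168 , 0.0889]), 'ee_rot': array([ 1.799979e+02, -1.780000e-02, -1.607375e+02]), 'ft_force': array([-0.1049,  0.3397, -0.8383]), 'gripper_width': np.float64(0.0275)}
```

View pics/w17c.png

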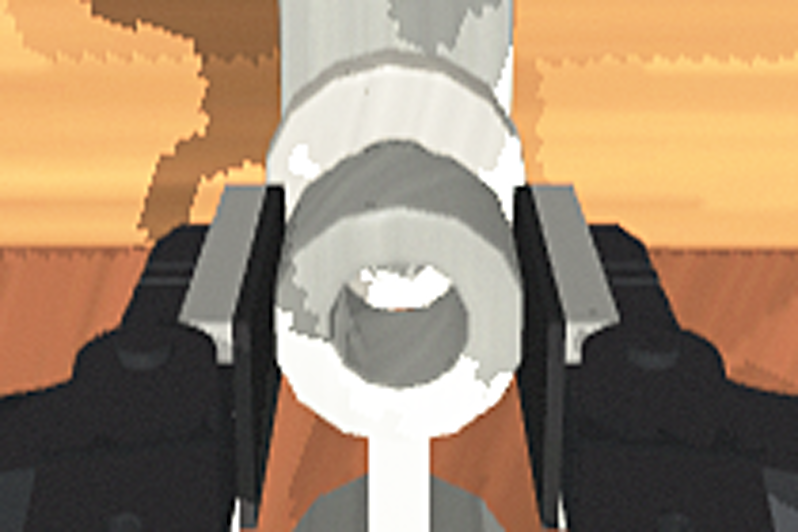

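Run:
```python
from h import *
f=load("w17"); crop(f,285,285,60,50,12,"w17d.png")
x=np.array([np.cos(np.radians(199.25)),np.sin(np.radians(199.25)),0])
a=onz(f,210+396/3.8,230+68/3.8,.064)
col=onz(f,315,315,.0888-.0046+.02); e=np.array([.6017,.168])
for rr in(.018,.019): print(toolvec((a-rr*x)-col,199.25)*30)
print(toolvec(col[:2]-e,199.25)*30)
# predicted pixel of pin top at several offsets
for dx in(0,.002): print(proj(f,[*(col[:2]+dx*x[:2]),.092]))
```

```text
[-0.79572737 -0.32897607]
[-1.79572737 -0.32897607]
[-1.41698511  0.82522339]
(np.float64(314.94683452006865), np.float64(301.9684154042661))
(np.float64(314.9455105254134), np.float64(297.95681919453693))
```

View pics/w17d.png

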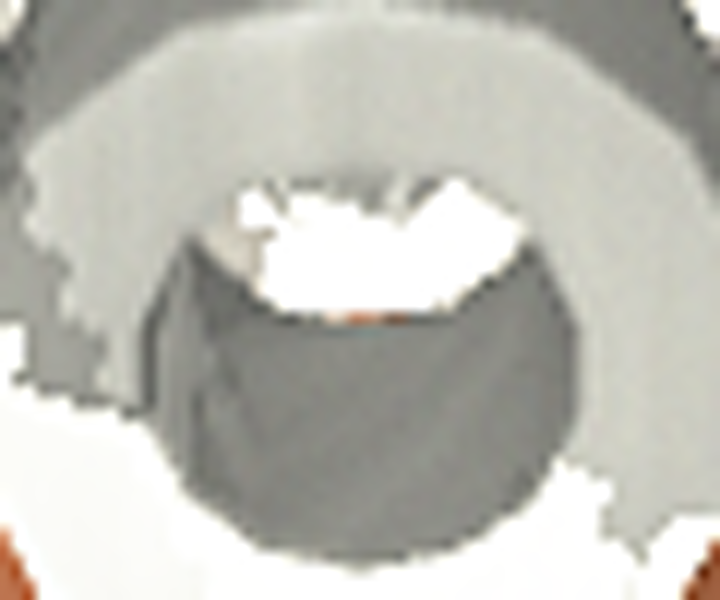

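Run:
```python
from h import *
for n,p in (("w9",(312.4,309.4)),("w10",(315.2,333.6))): print(n,onz(load(n),*p,.092))
f=load("w17"); print(proj(f,[*onz(load("w10"),315.2,333.6,.092)[:2],.092]))
g=cv2.cvtColor(f["color"],cv2.COLOR_BGR2GRAY)[296:314,300:332]
for row in g: print(" ".join("%3d"%v for v in row))
```

```text
w9 [0.60155925 0.16851333 0.092     ]
w10 [0.60194865 0.16853447 0.092     ]
(np.float64(314.0632040318622), np.float64(299.9547845726863))
197 196 201 200 200 204 206 208 208 211 206 203 202 200 196 201 204 202 205 203 203 204 203 204 203 204 202 204 204 202 205 203
198 199 199 200 203 206 207 205 205 208 204 205 198 197 196 196 199 199 203 203 204 205 204 204 204 203 203 206 205 203 203 206
198 195 199 201 200 200 204 201 203 202 203 199 196 190 186 190 190 197 197 197 200 197 199 203 201 205 205 205 205 201 204 205
200 196 197 196 196 196 195 200 201 190 188 183 179 175 171 175 176 176 201 191 185 183 190 193 193 200 201 206 205 201 203 204
197 196 195 195 191 182 205 156 213 161 162 154 184 161 165 164 159 184 212 174 133 166 255 253 186 192 198 206 205 204 204 206
198 197 191 187 185 255 255 197 177 240 242 242 204 182 187 155 153 212 213 141 187 255 255 255 248 212 190 198 204 203 205 205
197 192 186 189 188 255 255 255 185 253 255 255 255 255 255 176 177 204 205 196 255 255 255 255 255 255 232 186 198 200 206 204
192 188 190 194 195 255 255 255 255 245 252 255 255 255 255 254 
[... 643 characters left out ...]
 255 255 255 255 255 255 255 247 112 119 126 130 131 113 170
141 107 111 110 109  98 192 255 255 255 255 255 255 255 255 255 255 255 255 255 255 255 255 202 119 127 128 134 134 132 123 140
138 121 110 113 110 104  97 141 250 255 255 255 255 255 255 255 255 255 255 255 255 200 210 125 129 129 134 135 134 130 127 109
141 133 106 109 107 114 113 116 111 105 151 141 199 196 153 155 157 111 111 117 118 123 126 133 134 134 134 138 135 129 128 120
143 136 106 111 116 126 126 126 124 124 124 124 127 129 130 137 136 136 135 134 134 133 138 134 134 134 137 141 134 132 127 123
144 139 123 122 125 126 126 127 130 131 133 137 138 139 139 142 139 140 136 138 138 141 140 136 131 134 139 141 136 131 127 123
```

Call:
drive_tool(
  commands=[
    {"x": 0.04,"y": -0.01,"z": 0,"wx": 0,"wy": 0,"wz": 0,"hand": -0.8},
    {"x": 0,"y": 0,"z": 0.15,"wx": 0,"wy": 0,"wz": 0,"hand": -0.8},
    {"x": 0,"y": 0,"z": 0.05,"wx": 0,"wy": 0,"wz": 0,"hand": -0.8},
    {"x": 0,"y": 0,"z": 0,"wx": 0,"wy": 0,"wz": 0,"hand": -0.8},
  ],
)

```text
time: 18.5
eef_pos: [0.6005, 0.1672, 0.0826]
ee_rot: [180.0, -0.0, -160.7]
ft_force: [0.3, 0.0, -1.6]
gripper_width: 0.0273
```

Run:
```python
from h import *
f=snap("wrist","w18"); st(); crop(f,270,260,90,75,8,"w18d.png")
```

```text
{'time': np.float64(18.55), 'joints': array([ 8.84580e+00,  3.36192e+01, -5.40180e+00,  5.10106e+01,
       -1.30000e-03, -1.04126e+01]), 'eef_pos': array([0.6006, 0.1672, 0.0828]), 'ee_rot': array([ 1.799956e+02, -3.130000e-02, -1.607416e+02]), 'ft_force': array([ 0.7993,  0.5141, -0.728 ]), 'gripper_width': np.float64(0.0278)}
```

View pics/w18d.png

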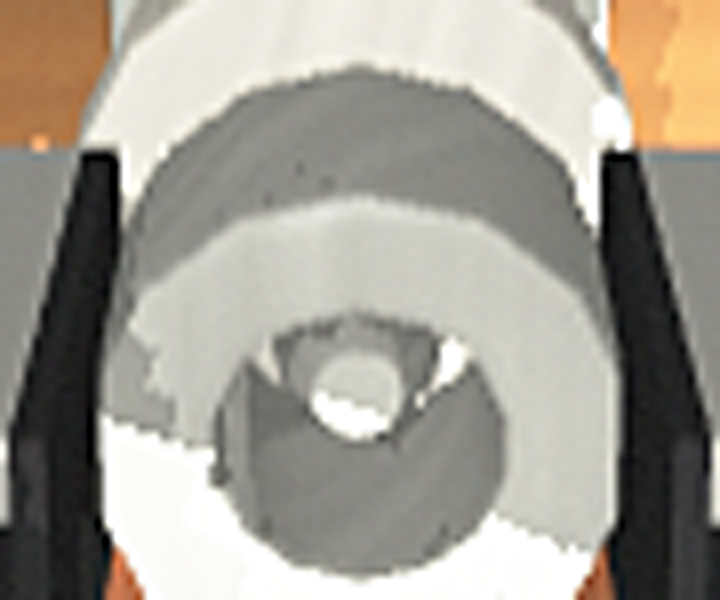

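Run:
```python
from h import *
f=load("w18"); c=onz(f,315,315,.0827-.0046+.02); p=onz(f,314.6,309,.092); print(c,p,toolvec(p-c,199.25)*30)
```

```text
[0.60179766 0.16856077 0.0981    ] [0.60220576 0.16852952 0.092     ] [-0.37497832 -0.16404297]
```

Centred. Lower: home would be TCP ≈ 0.0686 (bottom at 0.064).

Call:
drive_tool(
  commands=[
    {"x": -0.01,"y": 0,"z": 0.2,"wx": 0,"wy": 0,"wz": 0,"hand": -0.8},
    {"x": 0,"y": 0,"z": 0.15,"wx": 0,"wy": 0,"wz": 0,"hand": -0.8},
    {"x": 0,"y": 0,"z": 0.05,"wx": 0,"wy": 0,"wz": 0,"hand": -0.8},
    {"x": 0,"y": 0,"z": 0,"wx": 0,"wy": 0,"wz": 0,"hand": -0.8},
    {"x": 0,"y": 0,"z": 0,"wx": 0,"wy": 0,"wz": 0,"hand": -0.8},
  ],
)

```text
time: 18.97
eef_pos: [0.601, 0.1674, 0.0709]
ee_rot: [180.0, -0.0, -160.7]
ft_force: [-0.3, -0.2, -1.3]
gripper_width: 0.0271
```

Call:
drive_tool(
  commands=[
    {"x": 0,"y": 0,"z": 0.05,"wx": 0,"wy": 0,"wz": 0,"hand": -0.8},
    {"x": 0,"y": 0,"z": 0,"wx": 0,"wy": 0,"wz": 0,"hand": -0.8},
  ],
)

```text
time: 19.13
eef_pos: [0.6012, 0.1674, 0.0696]
ee_rot: [180.0, 0.0, -160.7]
ft_force: [-0.8, -0.1, -0.9]
gripper_width: 0.0276
```

Call:
drive_tool(
  commands=[
    {"x": 0,"y": 0,"z": 0.04,"wx": 0,"wy": 0,"wz": 0,"hand": -0.8},
    {"x": 0,"y": 0,"z": 0,"wx": 0,"wy": 0,"wz": 0,"hand": -0.8},
  ],
)

```text
time: 19.3
eef_pos: [0.6013, 0.1675, 0.0686]
ee_rot: [-180.0, 0.0, -160.7]
ft_force: [-0.5, -0.3, -0.1]
gripper_width: 0.0271
```

Call:
drive_tool(
  commands=[
    {"x": 0,"y": 0,"z": 0.04,"wx": 0,"wy": 0,"wz": 0,"hand": -0.8},
    {"x": 0,"y": 0,"z": 0,"wx": 0,"wy": 0,"wz": 0,"hand": -0.8},
  ],
)

```text
time: 19.47
eef_pos: [0.6014, 0.1675, 0.0685]
ee_rot: [-180.0, 0.1, -160.7]
ft_force: [-4.4, -0.9, 12.8]
gripper_width: 0.0274
```

Call:
drive_tool(
  commands=[
    {"x": 0,"y": 0,"z": 0,"wx": 0,"wy": 0,"wz": 0,"hand": -0.1},
    {"x": 0,"y": 0,"z": 0,"wx": 0,"wy": 0,"wz": 0,"hand": 0.2},
    {"x": 0,"y": 0,"z": 0,"wx": 0,"wy": 0,"wz": 0,"hand": 0.2},
    {"x": 0,"y": 0,"z": 0,"wx": 0,"wy": 0,"wz": 0,"hand": 0.2},
    {"x": 0,"y": 0,"z": -0.4,"wx": 0,"wy": 0,"wz": 0,"hand": 0.2},
    {"x": 0,"y": 0,"z": -0.9,"wx": 0,"wy": 0,"wz": 0,"hand": 0.2},
    {"x": 0,"y": 0,"z": -0.95,"wx": 0,"wy": 0,"wz": 0,"hand": 0.2},
    {"x": 0,"y": 0,"z": -0.95,"wx": 0,"wy": 0,"wz": 0,"hand": 0.2},
    {"x": 0,"y": 0,"z": 0,"wx": 0,"wy": 0,"wz": 0,"hand": 0.2},
  ],
)

```text
time: 20.22
eef_pos: [0.6041, 0.1679, 0.1688]
ee_rot: [-179.9, 0.5, -160.7]
ft_force: [0.9, 0.6, 1.1]
gripper_width: 0.0512
```

Run:
```python
from h import *
f=snap("wrist","w19"); st(); crop(f,165,30,300,290,2,"w19c.png")
s=snap("side","s19"); u,v=proj(s,[.602,.168,.08]); crop(s,int(u)-60,int(v)-50,120,90,6,"s19c.png")
```

```text
{'time': np.float64(20.2667), 'joints': array([ 8.85540e+00,  2.96272e+01,  1.12740e+00,  6.11763e+01,
        5.00000e-04, -1.04102e+01]), 'eef_pos': array([0.6032, 0.1678, 0.1663]), 'ee_rot': array([-179.9419,    0.3188, -160.7342]), 'ft_force': array([ 0.2742, -0.6528, -0.521 ]), 'gripper_width': np.float64(0.0513)}
```

View pics/w19c.png

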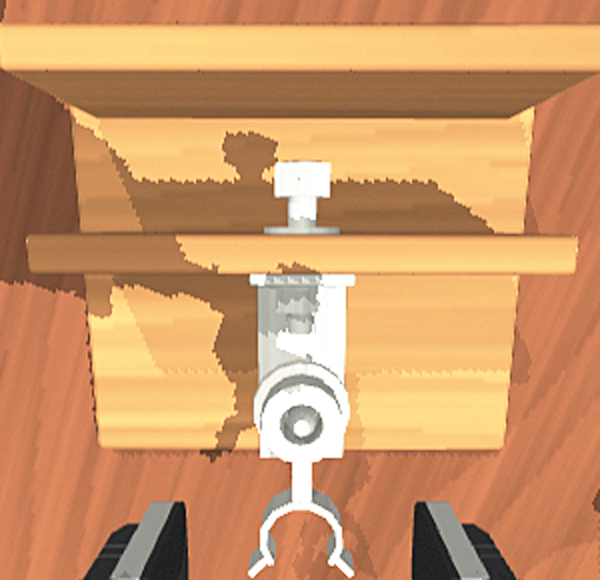

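View pics/s19c.png

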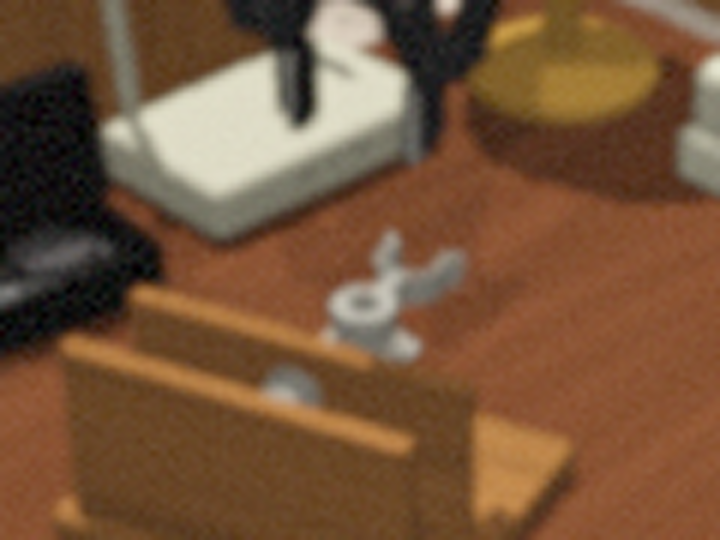

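Call:
drive_tool(
  commands=[
    {"x": 0.92,"y": 0,"z": 0,"wx": 0,"wy": 0,"wz": 0,"hand": 0.2},
    {"x": 0.92,"y": 0.01,"z": 0,"wx": 0,"wy": 0,"wz": 0,"hand": 0.1},
    {"x": 0.92,"y": 0,"z": 0,"wx": 0,"wy": 0,"wz": 0,"hand": 0},
    {"x": 0,"y": 0,"z": 0.7,"wx": 0,"wy": 0,"wz": 0,"hand": 0},
    {"x": 0,"y": 0,"z": 0.6,"wx": 0,"wy": 0,"wz": 0,"hand": 0},
    {"x": 0,"y": 0,"z": 0,"wx": 0,"wy": 0,"wz": 0,"hand": 0},
    {"x": 0,"y": 0,"z": 0,"wx": 0,"wy": 0,"wz": 0,"hand": 0},
  ],
)

```text
time: 20.9
eef_pos: [0.5216, 0.1402, 0.1229]
ee_rot: [180.0, -0.2, -160.7]
ft_force: [-0.3, 0.2, 0.5]
gripper_width: 0.0426
```

Run:
```python
from h import *
f=snap("wrist","w20"); st(); crop(f,165,150,300,220,2.6,"w20c.png")
s=snap("side","s20"); u,v=proj(s,[.525,.141,.1]); crop(s,int(u)-60,int(v)-50,120,90,6,"s20c.png")
```

```text
{'time': np.float64(20.95), 'joints': array([ 7.29300e+00,  2.32501e+01, -1.62469e+01,  5.05857e+01,
       -2.00000e-04, -1.19718e+01]), 'eef_pos': array([0.5226, 0.1404, 0.1239]), 'ee_rot': array([ 1.799830e+02, -8.080000e-02, -1.607352e+02]), 'ft_force': array([ 0.2007, -0.8026, -0.0328]), 'gripper_width': np.float64(0.0428)}
```

View pics/w20c.png

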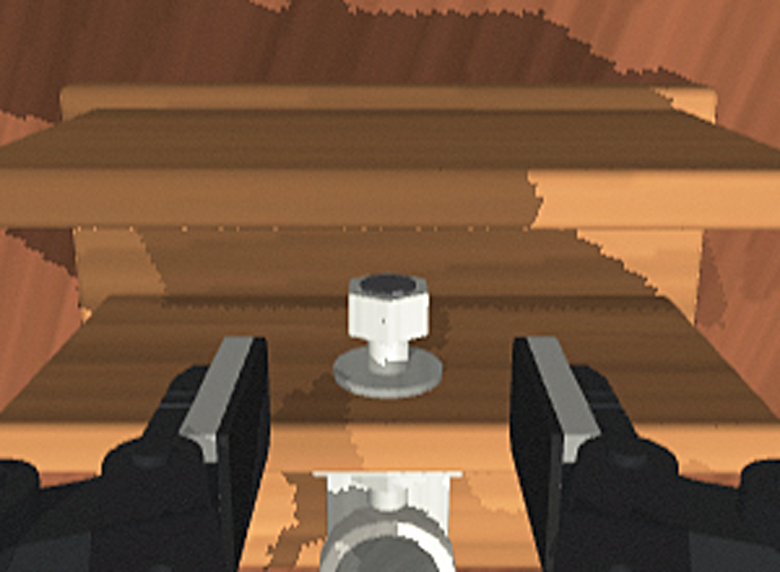

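View pics/s20c.png

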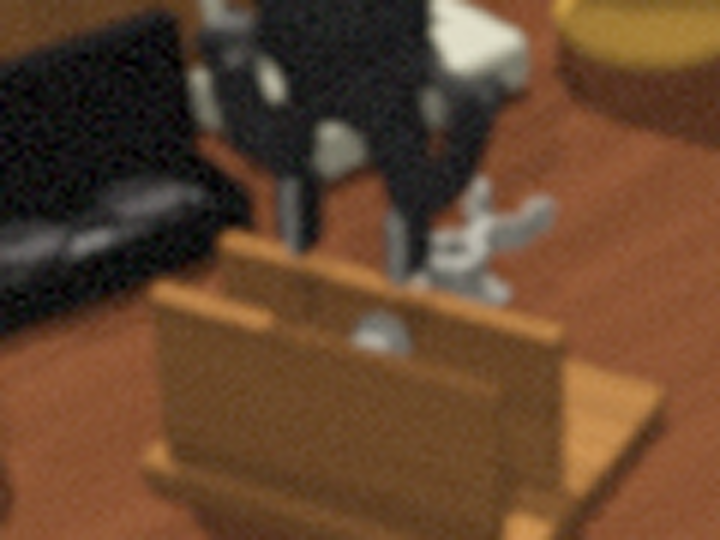

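Run:
```python
from h import *
f=load("w20"); e=np.array([.5222,.1403])
px=lambda x,y:(165+x/2.6,150+y/2.6)
b=onz(f,*px(388,422),.1); bk=onz(f,*px(388,228),.106);hf=onz(f,*px(388,340),.083);hb=onz(f,*px(388,295),.083)
for n,p in(("board slot face",b),("board front",onz(f,*px(388,471),.1)),("back bd slot... top",bk),("back slot edge",onz(f,*px(388,228),.106)),("head near",hf),("head far",hb)): print(n,p,toolvec(p[:2]-e,199.27)*30)
```

```text
board slot face [0.54100881 0.14748835 0.1       ] [-20.12732687   0.57833015]
board front [0.55195059 0.15129775 0.1       ] [-31.71326224   0.56328769]
back bd slot... top [0.49945379 0.13301895 0.106     ] [23.87471877  0.6335823 ]
back slot edge [0.49945379 0.13301895 0.106     ] [23.87471877  0.6335823 ]
head near [0.53015697 0.14371591 0.083     ] [-8.63849356  0.59856569]
head far [0.51998575 0.14017479 0.083     ] [2.13152066 0.6125488 ]
```

Call:
drive_tool(
  commands=[
    {"x": -0.06,"y": 0,"z": 0.3,"wx": 0,"wy": 0,"wz": 0,"hand": 0},
    {"x": 0,"y": 0,"z": 0.4,"wx": 0,"wy": 0,"wz": 0,"hand": 0},
    {"x": 0,"y": 0,"z": 0.4,"wx": 0,"wy": 0,"wz": 0,"hand": 0},
    {"x": 0,"y": 0,"z": 0.4,"wx": 0,"wy": 0,"wz": 0,"hand": 0},
    {"x": 0,"y": 0,"z": 0,"wx": 0,"wy": 0,"wz": 0,"hand": 0},
  ],
)

```text
time: 21.42
eef_pos: [0.5236, 0.1409, 0.0773]
ee_rot: [180.0, -0.1, -160.7]
ft_force: [-1.0, 0.4, 0.2]
gripper_width: 0.0428
```

Call:
drive_tool(
  commands=[
    {"x": 0,"y": 0,"z": 0.4,"wx": 0,"wy": 0,"wz": 0,"hand": 0},
    {"x": 0,"y": 0,"z": 0.25,"wx": 0,"wy": 0,"wz": 0,"hand": 0},
    {"x": 0,"y": 0,"z": 0,"wx": 0,"wy": 0,"wz": 0,"hand": 0},
    {"x": 0,"y": 0,"z": 0,"wx": 0,"wy": 0,"wz": 0,"hand": 0},
  ],
)

```text
time: 21.75
eef_pos: [0.5245, 0.141, 0.0598]
ee_rot: [180.0, -0.0, -160.7]
ft_force: [-0.2, 1.0, -0.2]
gripper_width: 0.0428
```

Run:
```python
from h import *
f=snap("wrist","w21"); st(); crop(f,165,150,300,220,2.6,"w21c.png")
```

```text
{'time': np.float64(21.8), 'joints': array([ 7.33300e+00,  2.75566e+01, -2.04195e+01,  4.20062e+01,
       -1.00000e-03, -1.19331e+01]), 'eef_pos': array([0.5248, 0.141 , 0.0601]), 'ee_rot': array([-1.799954e+02,  1.710000e-02, -1.607339e+02]), 'ft_force': array([-0.1239,  0.2944,  0.5704]), 'gripper_width': np.float64(0.0427)}
```

View pics/w21c.png

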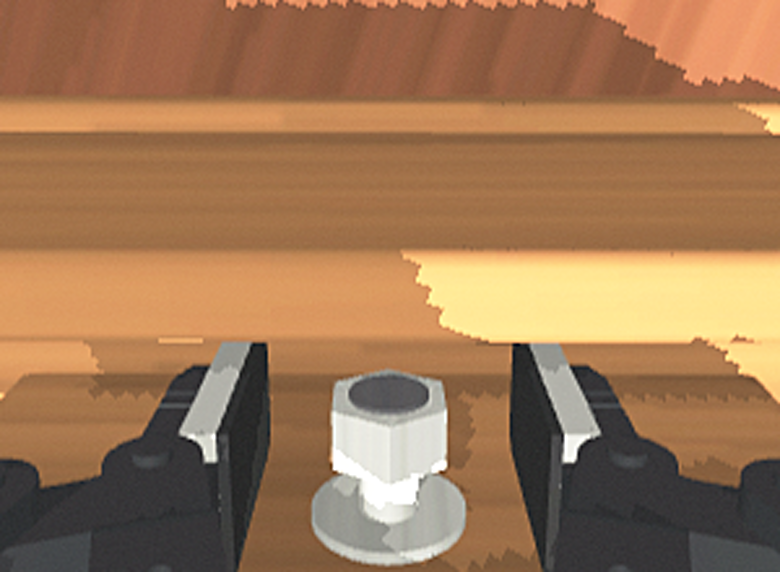

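Call:
drive_tool(
  commands=[
    {"x": 0,"y": 0,"z": 0.08,"wx": 0,"wy": 0,"wz": 0,"hand": -0.2},
    {"x": 0,"y": 0,"z": 0,"wx": 0,"wy": 0,"wz": 0,"hand": -0.4},
    {"x": 0,"y": 0,"z": 0,"wx": 0,"wy": 0,"wz": 0,"hand": -0.45},
    {"x": 0,"y": 0,"z": 0,"wx": 0,"wy": 0,"wz": 0,"hand": -0.5},
    {"x": 0,"y": 0,"z": 0,"wx": 0,"wy": 0,"wz": 0,"hand": -0.55},
    {"x": 0,"y": 0,"z": 0,"wx": 0,"wy": 0,"wz": 0,"hand": -0.6},
    {"x": 0,"y": 0,"z": 0,"wx": 0,"wy": 0,"wz": 0,"hand": -0.65},
    {"x": 0,"y": 0,"z": 0,"wx": 0,"wy": 0,"wz": 0,"hand": -0.7},
    {"x": 0,"y": 0,"z": 0,"wx": 0,"wy": 0,"wz": 0,"hand": -0.8},
    {"x": 0,"y": 0,"z": 0,"wx": 0,"wy": 0,"wz": 0,"hand": -0.9},
  ],
  squeeze=40,
)

```text
time: 22.63
eef_pos: [0.5247, 0.1409, 0.0575]
ee_rot: [-180.0, 0.0, -160.7]
ft_force: [-1.0, -0.5, 5.5]
gripper_width: 0.0168
```

Call:
drive_tool(
  commands=[
    {"x": 0,"y": 0,"z": 0,"wx": 0,"wy": 0,"wz": 0,"hand": -0.95},
    {"x": 0,"y": 0,"z": 0,"wx": 0,"wy": 0,"wz": 0,"hand": -0.95},
    {"x": 0,"y": 0,"z": 0,"wx": 0,"wy": 0,"wz": 0,"hand": -0.95},
    {"x": 0,"y": 0,"z": 0,"wx": 0,"wy": 0,"wz": 0,"hand": -0.95},
  ],
  squeeze=60,
)

```text
time: 22.97
eef_pos: [0.5248, 0.1409, 0.0576]
ee_rot: [-180.0, 0.0, -160.7]
ft_force: [-1.8, -1.3, 5.7]
gripper_width: 0.0166
```

Run:
```python
from h import *
f=snap("wrist","w22"); st(); crop(f,165,150,300,220,2.6,"w22c.png")
t=snap("top","t22"); cv2.imwrite("pics/t22.png",t["color"])
s=snap("side","s22"); u,v=proj(s,[.602,.168,.08]); crop(s,int(u)-60,int(v)-50,120,90,6,"s22c.png")
```

```text
{'time': np.float64(23.0167), 'joints': array([ 7.32420e+00,  2.77290e+01, -2.05984e+01,  4.16540e+01,
       -1.05000e-02, -1.19344e+01]), 'eef_pos': array([0.5247, 0.1409, 0.0576]), 'ee_rot': array([-1.799859e+02,  1.610000e-02, -1.607414e+02]), 'ft_force': array([-1.1334, -2.1271,  6.9273]), 'gripper_width': np.float64(0.0162)}
```

View pics/w22c.png

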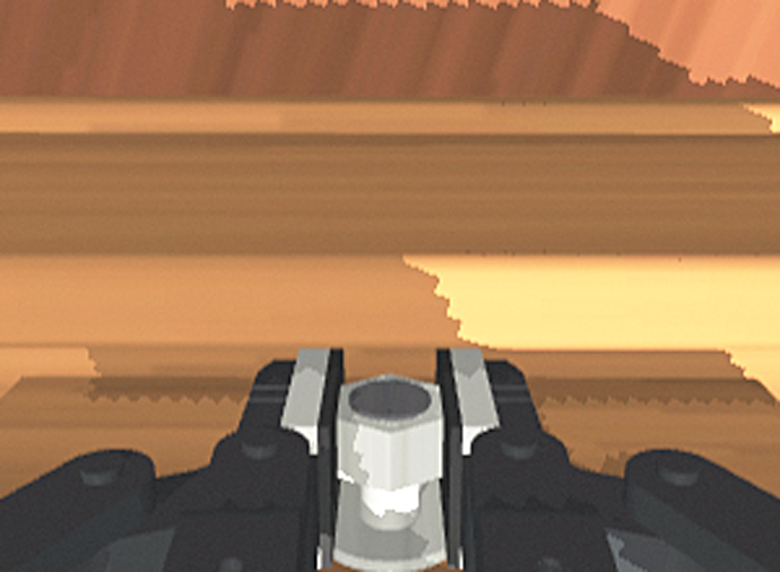

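View pics/s22c.png

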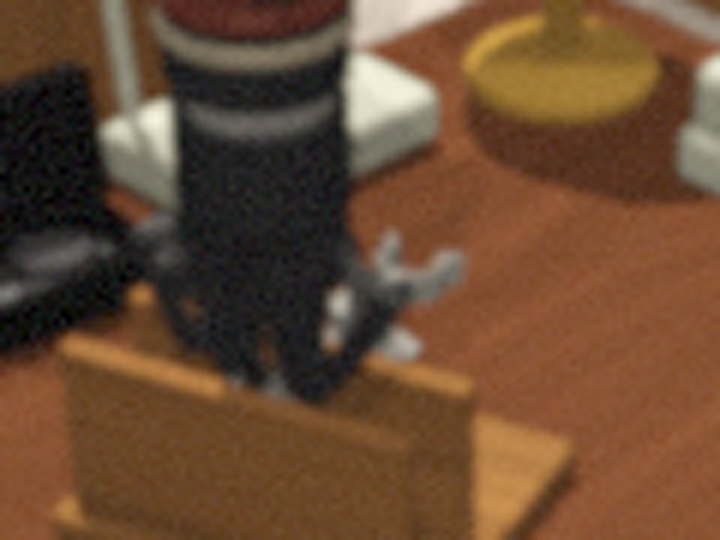

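View pics/t22.png

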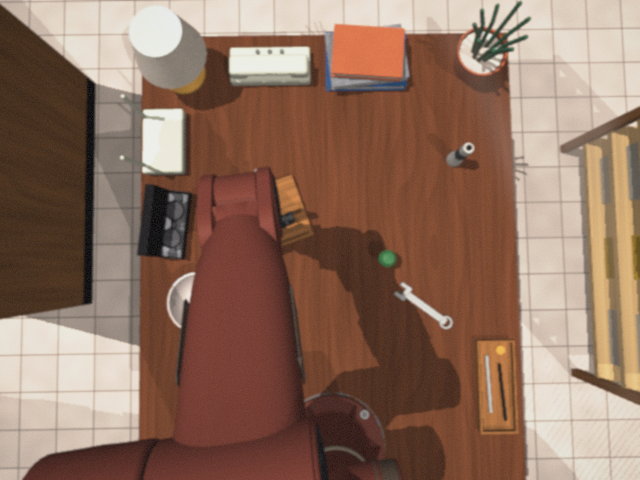

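Run:
```python
from h import *
st(); print(r.job_done())
```

```text
{'time': np.float64(23.1167), 'joints': array([ 7.32630e+00,  2.77287e+01, -2.05972e+01,  4.16554e+01,
       -1.20000e-02, -1.19348e+01]), 'eef_pos': array([0.5247, 0.1409, 0.0576]), 'ee_rot': array([-1.799844e+02,  1.580000e-02, -1.607389e+02]), 'ft_force': array([-0.8017, -1.3333,  7.0211]), 'gripper_width': np.float64(0.0166)}
the job is handed in; nothing more can be done
None
```

I fitted the spacer ring and then the clip collar over the pin, lowered each until it touched home, and let go. The clip's jaws point straight away from the boards. The gripper then went down into the letter slot and is holding the bolt head by its upright flats, with the grip set to 60 N. I handed the job in at 23.1 s of the 64 s allowed; the hand-in gives no verdict.

**Spacer and clip:** The wrist and side pictures after release showed the pin in the middle of the collar, the clip level on the spacer, and the jaws pointing outward. The last side picture shows the clip in the same place; the arm partly hides it.

**Bolt:** The fingers stopped at a reading of 16.6 mm and the head looks square between them. The estimated grasp point is about 3 mm from the head's centre in height and within a few mm sideways. The bolt's angle and the grip force can't be read directly, so I judged the bolt from the pictures and took the grip from the setting.

**Bystanders:** The stopper, spanner, flashlight and case look unmoved in the last top picture. The arm covers part of the bowl, and only its visible edge could be checked.

**Disagreements:**
- **Wrist camera:** It disagreed with the arm's own position by about 1 to 2 mm sideways, so I corrected each fit by looking through the bore.
- **Gripper width:** It read 1.5 to 3 mm less than the stated sizes on all three parts (35.7 for 38 mm, 27 for 30 mm, 16.6 for 18 mm).

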